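Release the ratchet clamp and gauge the pin blocks

ROBOT

A 7-joint arm with a two-finger parallel gripper is mounted at the origin on a cart in front of the work surface, level with it; the furniture and walls round the work are solid. World frame = base frame: x ahead of the robot, y to its left, z up, the work surface at z = 0. Lengths are in m, angles in rad, forces in N, time in s.
With the tool pointing down it reaches from about 0.4 to 0.85 m from the base axis. Payload 10.4 kg.
Tool frame: the origin (TCP) lies at the very end of the fingers, on their centre line; the grasp point (between the pads) lies manip.hold_point_z behind it (manip.hold_point_z is the distance from the TCP to the grasp point, in m); z points along the fingers, x is the direction in which the jaws open and shut, and the axes are right-handed (so a half turn about z gives the same grasp; the last joint's range is limited). The gripper opens to 85 mm and grips with 20 to 120 N. Pads are 22 mm wide; open, the fingers measure 114 mm over their backs; the gripper's body (76 mm by 85 mm) begins 54 mm behind the grasp point. The pads swing forward as they close: fully open they stand 13 mm farther back than shut.
Start: joints at [-1.23, 0.332, -0.065, 1.46, 0.022, 1.35, -0.088], TCP at [0.222, 0.584, 0.231] pointing down, gripper open.
Joint ranges: [-2.6, 2.6], [-0.5, 2.12], [-1.47, 1.34], [0.16, 2.42], [-1.27, 4.41], [0.06, 2.06], [-2.6, 2.6]. Speed limits (rad/s): [2.22, 2.22, 2.79, 2.79, 3.14, 3.14, 3.14].

INTERFACE

Orientations are given as a unit quaternion [x, y, z, w].
In Python, from workcell import readout, camera, camera_info, manip gives the robot as it stands.
- The arm moves only by the tool play_rows, never from a script. Its argument "rows" is a list of rows, each a list of 3 entries, a list of its own where there are three numbers: the shift along the world's x, y, z in mm, then the turn, a rotation vector about the world's x, y, z in degrees, then the finger opening in mm, from 0 to 85.4. In form: [[[tx, ty, tz], [rx, ry, rz], fingers], ...]. A call has 1 to 12 rows; each row shifts and turns the commanded pose from where the row before left it; what a row does not reach is not made up. A row lasts 1/8 s, in which the tool goes at most 62.5 mm and 10.7 degrees, less where a joint would pass 70% of its speed; a pose out of reach is approached as far as the arm can. A call with a gripper value outside its range is refused whole. The fingers move at their own pace and stop on an object; "force" is the grip in N (left out, the last holds). Time passes only in rows, so rows that do not move let the fingers close. It gives the time, the measured TCP pose, the force and the opening at its end, in the units of the state.
- readout.get_obs(): the state, without advancing time (a new reading comes with each control period).
- camera(name): name is "side" or "top"; returns the picture (420x560x3 uint8, blue, green, red); there is no depth.
- camera_info(name): a dict with "fx", "fy", "cx", "cy" (pixels), "world_from_camera" (4x4, takes a point from camera to world coordinates). Camera axes: x right, y up, looking along -z (the intrinsics and any distortion apply to the point x, -y, -z); pixel columns grow to the right and rows downward; lengths in m; the calibration is good to about 2 mm. A picture is of the moment at which its call begins. camera_info takes no time and is no camera call.
- manip.hand_in(): hands the job in, once; it reports no verdict.
The state is a dict: "clock": time; "joint_pos": joint angles; "joint_velocities": joint speeds; "tau": joint torques, N m; "position": TCP position; "ee_rot": TCP orientation; "ft_force": force on the tool from outside, world axes, zero at the start; "torque": the same for the moment, N m; "grip_width": opening from 0.0 (shut) to 1.0 (fully open).
Only numpy, scipy, OpenCV 4.12 (cv2) and the standard library are available. Lean on these libraries where they do the work, as an engineer would, in place of code of your own. Each camera call takes 0.05 s, during which the arm holds its last target.

TASK

The pin blocks in the bar clamp have to be checked: lift the ratchet pawl, slide the clamp bar well back and take the blocks out one at a time, from left to right. Stand each one on the table of the height gauge, press the gauge's sprung foot down on top of it until it rests firmly there for a moment and let it spring up again, then set the block down in the tray. When all are in the tray, push the empty clamp's bar fully home again with its pawl down, and leave the other things on the bench alone.

Things in the scene. Friction and masses are not known exactly. Their poses are not given: they have to be found in the camera images.
- clamp: ratchet bar clamp, fixed to the bench. Origin on the bench, +x from the robot's side to the fixed jaw, +y to the left along the jaws, z up. Grey base plate 222 x 222 x 10 mm, x from -122 to +100 mm; fixed jaw at x = 81 to 101, 40 mm high. The blocks stand in a row between jaw and bar, at x = 49.5 and y = +78, 0 or -78. A saw-tooth rack (28 mm high, pitch 10 mm) runs along x at y = 0 from x = -117 to -35
- clamp_bar (a joint): slide of the clamp bar, m: 0 = closed on the work (fully home), grows as the bar slides back towards the robot (clamp -x), at most 0.05; friction about 4 N. The pawl, while down, blocks sliding back; pushing the bar home needs no lifting (the pawl clicks over the teeth). The bar's top lip reaches 12 mm over the blocks, 2 mm above them: they cannot be lifted out until it is well back
- bar_front (a point): middle of the clamp bar's face that looks towards the robot, 45 mm above the bench; moves with the bar; axes as the clamp's. The aluminium bar is 222 mm long (y), 18 mm thick, its top 64 mm above the bench. Its plain face runs from 20 to 105 mm either side of the pawl, z = 12 to 64 mm, and can be pushed anywhere there
- pawl (a joint): hinge of the ratchet pawl, rad: 0 = down, its tooth in the rack; grows as its free end is lifted, at most 0.6. From about 0.15 the tooth is clear of the rack. It falls back by itself (about 0.05 N m). Its axle is on the bar, so the pawl travels with the bar: once lifted, pawl and bar can be drawn back together by the tab
- pawl_tab (a point): grip point of the pawl's tab: an upright steel plate 10 mm thick (clamp y), 26 mm long (x), from 42 to 76 mm above the bench when down; this point is then 64 mm up. It lies 63 mm nearer to the robot than the axle and 24 mm above it; moves and turns with the pawl
- pawl_axle (a point): the pawl's hinge axle (along clamp y), 40 mm above the bench, on the robot's side of the bar; moves with the bar; axes as the clamp's
- gauge: sprung slide-foot height gauge, fixed to the bench. Origin on the bench under the measuring place; +x points along the table from its open front to its posts (roughly to the robot's left). Flat steel table 195 (x, from -60 to +135) x 94 (y) x 10 mm; two posts at x = 108, y = +-26 mm with a bridge on top, 134 mm high
- gauge_table (a point): measuring place on the table's top (10 mm above the bench), axes as the gauge's. A block centred here, its 62 mm length along gauge x, reaches 18 mm under the foot: a flat blade 14 mm wide (y), x = 13 to 97 mm, underside 72 mm and top 80 mm above the bench when up. So a block (top then at 56 mm) goes in low from the front (from gauge -x), not from above, and comes out the same way
- gauge_foot (a joint): slide of the gauge's foot, m: 0 = up (rest), grows as it is pushed down, at most 0.03. It reads 0.016 on a pin block that stands on the table. A spring (3.6 N at rest, 4.6 N at 0.016) lifts it again when let go
- gauge_pad (a point): centre of the top of the gauge's round black thumb pad (diameter 32 mm), 108 mm from the measuring place along gauge +x, 172 mm above the bench when up; pushing it straight down lowers the foot
- gauge_tip (a point): underside of the gauge foot's tip, 19 mm from the measuring place along gauge +x, 72 mm above the bench when up; moves with the foot; axes as the gauge's
- tray: loose open aluminium tray 232 (x) x 106 (y) x 16 mm high, walls and floor 4 mm, about 0.7 kg; origin at the centre of its underside, long side along its x. Three blocks fit, standing side by side with their 62 mm length along tray y
- block_a_mid (a point): centre (half-way up) of the leftmost pin block's place in the clamp (as the robot sees it; may be absent): plain grey metal block 44 mm wide (own x), 62 mm long (own y), 46 mm high (own z), about 0.34 kg; all are alike. In the clamp its length lies along clamp x, its underside 10 mm above the bench; grip it across its 44 mm width
- block_b_mid (a point): centre (half-way up) of the middle pin block's place in the clamp (as the robot sees it; may be absent): plain grey metal block 44 mm wide (own x), 62 mm long (own y), 46 mm high (own z), about 0.34 kg; all are alike. In the clamp its length lies along clamp x, its underside 10 mm above the bench; grip it across its 44 mm width
- block_c_mid (a point): centre (half-way up) of the rightmost pin block's place in the clamp (as the robot sees it; may be absent): plain grey metal block 44 mm wide (own x), 62 mm long (own y), 46 mm high (own z), about 0.34 kg; all are alike. In the clamp its length lies along clamp x, its underside 10 mm above the bench; grip it across its 44 mm width
- paste_pot: bystander, to be left alone: pot with a lid, 66 mm wide, 56 mm high; origin at the centre of its underside
- spring_tin: bystander, to be left alone: flat round tin, 63 mm wide, 20 mm high; origin at the centre of its underside
- oil_cup_yel: bystander, to be left alone: small lidded cup, 27 mm wide, 23 mm high; origin at the centre of its underside
- benzine_jar: bystander, to be left alone: lidded white jar, 53 mm wide, 50 mm high; origin at the centre of its underside
- coil_tester: bystander, to be left alone: small grey box, 34 x 52 x 17 mm; origin at the centre of its underside
- dust_dome: bystander, to be left alone: small clear dome, 62 mm wide, 34 mm high; origin at the centre of its underside
Not all that is in view belongs to the job. Leave any yellow look-alike of the part that bears block_c_mid alone.

How it is judged:
On the way, in this order (a step that is already met when the one before it is completed fails the run):
1. the pawl is lifted clear of the rack (value of joint pawl above 0.13 rad), for 0.1 s.
2. the clamp bar is slid well back, at least 38 mm (value of joint clamp_bar above 0.038 m), for 0.2 s.
3. the leftmost block, if present, stands on the gauge table with the foot pressed on it (tip within 0.8 mm of its top, block centre at most 32 mm in front of the tip, 26 mm beside) (x of block_a_mid in the frame of gauge_tip between -0.032 and 0.026 m and y of block_a_mid in the frame of gauge_tip between -0.026 and 0.026 m and z of block_a_mid in the frame of gauge_tip between -0.0238 and -0.0205 m and z of block_a_mid in the frame of gauge_table between 0.019 and 0.027 m), for 0.3 s.
4. the middle block, if present, stands on the gauge table with the foot pressed on it (tip within 0.8 mm of its top, block centre at most 32 mm in front of the tip, 26 mm beside) (x of block_b_mid in the frame of gauge_tip between -0.032 and 0.026 m and y of block_b_mid in the frame of gauge_tip between -0.026 and 0.026 m and z of block_b_mid in the frame of gauge_tip between -0.0238 and -0.0205 m and z of block_b_mid in the frame of gauge_table between 0.019 and 0.027 m), for 0.3 s.
5. the rightmost block, if present, stands on the gauge table with the foot pressed on it (tip within 0.8 mm of its top, block centre at most 32 mm in front of the tip, 26 mm beside) (x of block_c_mid in the frame of gauge_tip between -0.032 and 0.026 m and y of block_c_mid in the frame of gauge_tip between -0.026 and 0.026 m and z of block_c_mid in the frame of gauge_tip between -0.0238 and -0.0205 m and z of block_c_mid in the frame of gauge_table between 0.019 and 0.027 m), for 0.3 s.
At the end, for the whole second after the job is handed in: every block stands inside the tray (centre within 100 mm along and 36 mm across of the tray's centre, at most 36 mm above the tray's underside) and is at rest, the clamp bar is home to within 6 mm with the pawl down, the gauge's foot is up, the tray stands level (value of joint clamp_bar below 0.006 m and value of joint pawl below 0.1 rad and value of joint gauge_foot below 0.004 m and x of block_a_mid in the frame of tray between -0.1 and 0.1 m and y of block_a_mid in the frame of tray between -0.036 and 0.036 m and z of each of block_a_mid, block_b_mid, block_c_mid in the frame of tray below 0.036 m and linear speed of each of block_a, block_b, block_c below 0.02 m/s and x of block_b_mid in the frame of tray between -0.1 and 0.1 m and y of block_b_mid in the frame of tray between -0.036 and 0.036 m and x of block_c_mid in the frame of tray between -0.1 and 0.1 m and y of block_c_mid in the frame of tray between -0.036 and 0.036 m and angle between tray's own z axis and vertical below 0.1 rad); the robot touches nothing.
It fails at once if a bystander (paste pot, tin, cup, jar, small box, dome) is pushed more than 30 mm (distance of any of paste_pot, spring_tin, oil_cup_yel, benzine_jar, coil_tester, dust_dome from where it was at the start of the episode above 0.03 m).
Of block_a, block_b, block_c only 2 to 3 are there at a start; the rules pass over those that are not, and their reading is None.
At some moment in a run one of tray may be knocked a few centimetres aside while the robot is not near it.
Once in a run the grip may slacken for a moment while it holds something.
It also fails if it takes over 210 s, if anything falls off the work surface, if the arm or the gripper's body presses on something with over 40 N, if the wrist force passes 120 N, or if a joint passes its speed limit or range.

## Working session

There is one attempt and no reset: what is moved stays moved. The work goes in short steps, Python scripts to look and compute and a tool call to move; the robot and the scene stay as the last step left them, time stands still between calls to the robot, and variables do not carry over. Pictures are saved under pics/ and viewed, and the job is handed in when it is done.

Besides the shell and the picture viewer there is one more tool, called by a JSON object that holds its "name" and its "arguments", one argument or row to a line. play_rows: Moves the arm, as the interface text tells. Its arguments: {"type":"object","properties":{"rows":{"type":"array"},"force":{"type":"number"}},"required":["rows"]}

```bash
ls; mkdir -p pics; python3 - <<'E'
from workcell import readout, camera, camera_info, manip
import cv2
print(readout.get_obs()); print(manip.hold_point_z)
for n in("side","top"):
    cv2.imwrite(f"pics/{n}0.png",camera(n)); print(n,camera_info(n))
E
```

```text
pics
{'clock': 0.0, 'joint_pos': array([-1.22957777,  0.33285834, -0.06473057,  1.46092978,  0.02157587,
        1.34992132, -0.08849194]), 'joint_velocities': array([ 4.43516166e-04,  8.32246708e-04,  9.30951348e-04,  6.06286129e-04,
       -6.07821609e-04, -7.68904341e-04, -8.64029781e-05]), 'tau': array([ 5.38031909e-04, -6.25445580e+01,  4.94750915e-02, -3.91595435e+01,
        1.62256847e-02,  9.99780226e-03,  7.74482669e-05]), 'position': array([0.22224931, 0.58374358, 0.23052997]), 'ee_rot': array([ 8.23345544e-01,  5.67539963e-01, -5.75911574e-04,  4.17292980e-04]), 'ft_force': array([-0.01913473, -0.57604416, -0.07183246]), 'torque': array([0.00690205, 0.02436335, 0.03647114]), 'grip_width': 1.0030854277996761}
0.0187
side {'fx': 397.14083320241417, 'fy': 397.14083320241417, 'cx': 284.005582142314, 'cy': 210.00833697951208, 'world_from_camera': array([[ 0.91359521,  0.18949246, -0.35977271,  0.09742694],
       [-0.40654255,  0.44346551, -0.79878752, -1.07704949],
       [ 0.00818257,  0.87603136,  0.48218471,  0.76850268],
       [ 0.        ,  0.        ,  0.        ,  1.        ]])}
top {'fx': 486.1675172241442, 'fy': 486.1675172241442, 'cx': 285.1538869208542, 'cy': 207.93307091781364, 'world_from_camera': array([[-1.35196123e-02,  9.93080731e-01, -1.16652823e-01,
         4.03323793e-01],
       [-9.99880154e-01, -1.25468362e-02,  9.06939675e-03,
         2.84119747e-04],
       [ 7.54301930e-03,  1.16761457e-01,  9.93131343e-01,
         1.56751091e+00],
       [ 0.00000000e+00,  0.00000000e+00,  0.00000000e+00,
         1.00000000e+00]])}
```

View pics/side0.png

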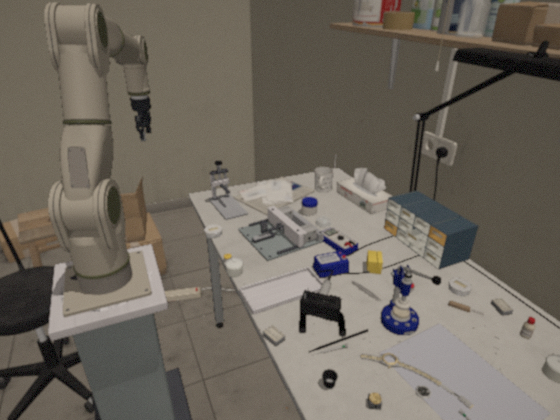

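View pics/top0.png

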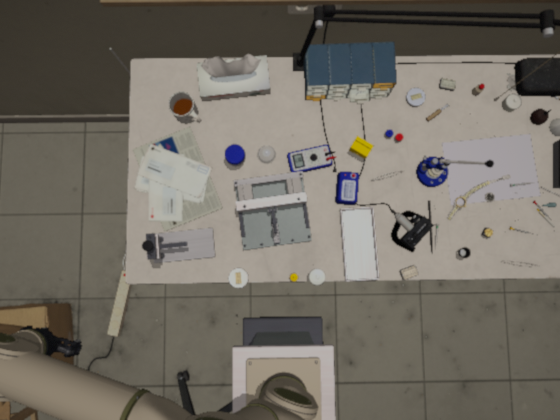

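```bash
cat > h.py <<'E'
from workcell import readout, camera, camera_info, manip
import cv2, numpy as np
from scipy.spatial.transform import Rotation as R
def proj(n,P):
    c=camera_info(n);T=np.linalg.inv(c["world_from_camera"]);P=np.atleast_2d(P)
    q=P@T[:3,:3].T+T[:3,3]
    return np.c_[c["cx"]+c["fx"]*q[:,0]/-q[:,2], c["cy"]-c["fy"]*q[:,1]/-q[:,2]]
def unproj(n,uv,z):
    c=camera_info(n);T=c["world_from_camera"];uv=np.atleast_2d(uv)
    d=np.c_[(uv[:,0]-c["cx"])/c["fx"],-(uv[:,1]-c["cy"])/c["fy"],-np.ones(len(uv))]@T[:3,:3].T
    s=(z-T[2,3])/d[:,2]
    return T[:3,3]+d*np.reshape(s,(-1,1))
def crop(n,f,u0,v0,u1,v1,k,img=None):
    im=camera(n) if img is None else img
    c=cv2.resize(im[v0:v1,u0:u1],None,fx=k,fy=k,interpolation=cv2.INTER_CUBIC)
    # ticks
    for u in range((u0+9)//10*10,u1,10):
        cv2.line(c,((u-u0)*k,0),((u-u0)*k,6 if u%50 else 14),(0,0,255),1)
        if u%20==0: cv2.putText(c,str(u),((u-u0)*k+1,20),0,.35,(0,0,255),1)
    for v in range((v0+9)//10*10,v1,10):
        cv2.line(c,(0,(v-v0)*k),(6,(v-v0)*k),(0,0,255),1)
        if v%20==0: cv2.putText(c,str(v),(8,(v-v0)*k+4),0,.35,(0,0,255),1)
    cv2.imwrite("pics/"+f,c); return im
E
python3 - <<'E'
from h import *
im=cv2.imread("pics/top0.png")
crop("top","t1.png",225,165,325,255,8,im)
crop("top","t2.png",135,220,235,275,8,im)
crop("top","t3.png",325,135,425,285,5,im)
im=cv2.imread("pics/side0.png")
crop("side","s1.png",190,150,350,270,5,im)
E
```

```text
(no output)
```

View pics/t1.png

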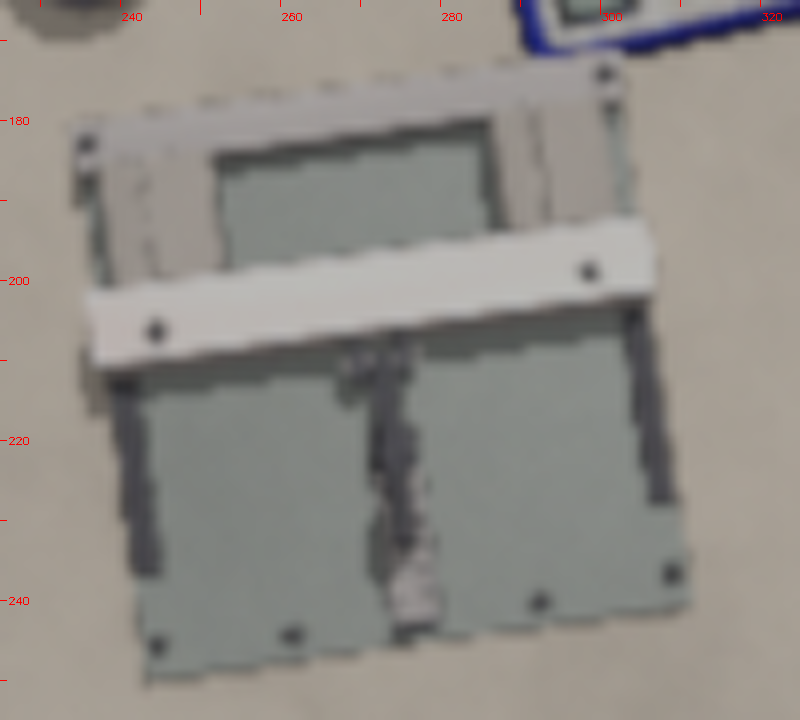

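View pics/t2.png

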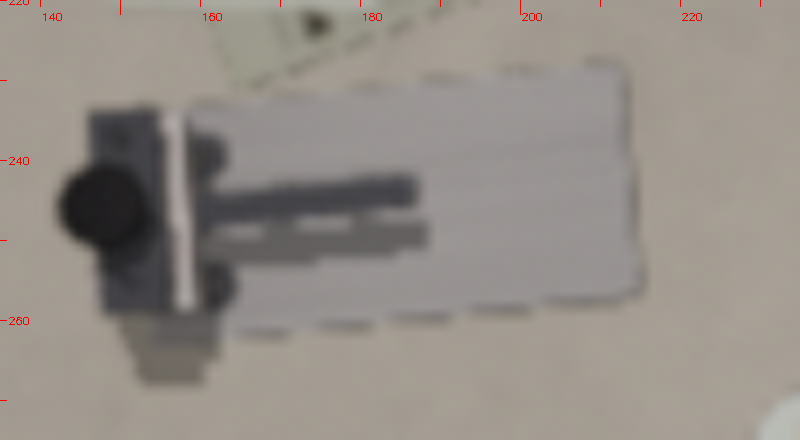

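View pics/t3.png

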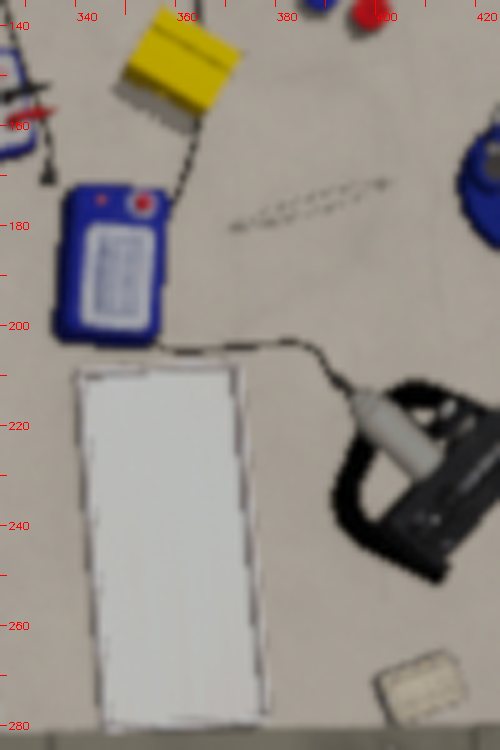

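View pics/s1.png

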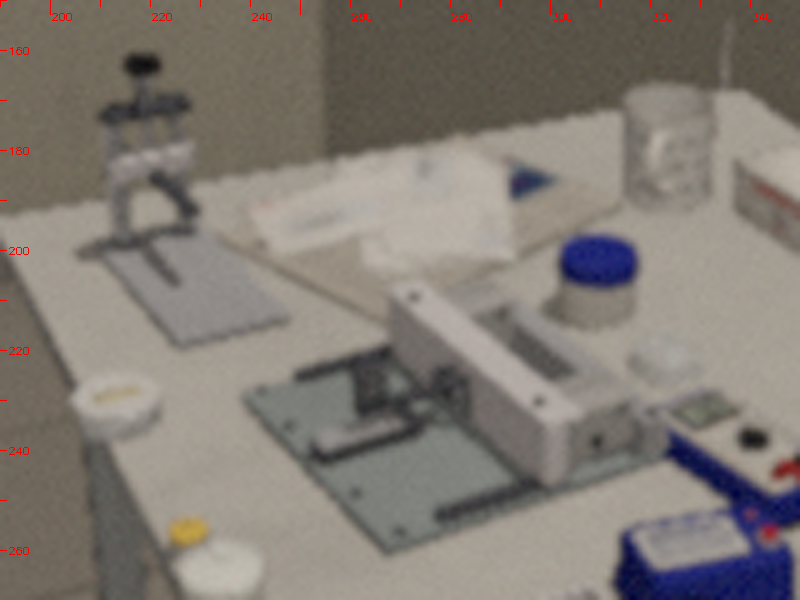

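```bash
cat > fit.py <<'E'
from h import *
from scipy.optimize import least_squares
def fit(obs,x0):
    # obs: list (cam, local xyz, uv, wu,wv)
    def res(p,raw=False):
        Rz=R.from_euler('z',p[2]).as_matrix(); r=[]
        for n in("side","top"):
            o=[q for q in obs if q[0]==n]
            if not o: continue
            P=np.array([q[1] for q in o])/1000@Rz.T+[p[0],p[1],0]
            r.append((proj(n,P)-np.array([q[2] for q in o])))
        return np.vstack(r) if raw else np.vstack(r).ravel()
    s=least_squares(res,x0,loss='soft_l1')
    return s.x,res(s.x,True)
E
python3 - <<'E'
from fit import *
np.set_printoptions(precision=3,suppress=True)
T="top";S="side"
p,r=fit([(T,(-122,111,10),(143,250)),(T,(-122,-111,10),(311,241)),
 (T,(.5,111,64),(237.5,211)),(T,(30.5,111,64),(235.5,202)),(T,(30.5,-111,64),(305,192)),(T,(.5,-111,64),(306.8,202)),
 (S,(-122,111,10),(238,229)),(S,(-122,-111,10),(265.5,260.5)),
 (S,(.5,-111,64),(300,235))],[.45,0,0])
print("clamp",p,np.degrees(p[2]));print(r)
p,r=fit([(T,(-60,-47,10),(213,228)),(T,(-60,47,10),(215,257)),(T,(108,0,172),(148,246)),(T,(13,0,80),(186.7,243.7)),
 (S,(-60,47,10),(225,219)),(S,(-60,-47,10),(247,214)),(S,(108,0,172),(217.5,163))],[.35,.3,1.5])
print("gauge",p,np.degrees(p[2]));print(r)
p,r=fit([(T,(116,53,16),(339.5,208.5)),(T,(116,-53,16),(371.5,207.5)),(T,(-116,-53,16),(377,280.5)),(T,(-116,53,16),(345,281))],[.35,-.2,0])
print("tray",p,np.degrees(p[2]));print(r)
print(unproj("top",[(238,278),(317,277),(294,278),(235,155),(267,154)],0.02)[:,:2])
E
```

```text
clamp [0.586 0.028 0.116] 6.656785610848494
[[-0.754 -1.294]
 [ 0.63  -1.798]
 [-1.508 -0.531]
 [99.484  0.418]
 [ 0.386  0.434]
 [-1.097 -0.299]
 [-0.231 -0.786]
 [ 0.832  0.178]
 [ 0.322 -0.387]]
gauge [0.472 0.274 1.659] 95.07684449702111
[[-0.053 -0.972]
 [ 0.476 -1.657]
 [ 0.241 -1.494]
 [-0.018  0.063]
 [ 0.486  0.372]
 [-0.2    0.052]
 [ 0.497  0.351]]
tray [ 0.467 -0.245  0.037] 2.133606486337074
[[-0.195  0.295]
 [ 0.649 -0.337]
 [ 0.396 -0.592]
 [-1.019  0.636]]
[[ 0.365  0.138]
 [ 0.365 -0.111]
 [ 0.362 -0.039]
 [ 0.76   0.147]
 [ 0.762  0.043]]
```

```bash
python3 - <<'E'
from fit import *
np.set_printoptions(precision=3,suppress=True)
T="top";S="side"
p,r=fit([(T,(-122,111,10),(243.3,250.5)),(T,(-122,-111,10),(310.8,241.2)),
 (T,(.5,111,64),(237.1,211.2)),(T,(30.5,111,64),(235.6,201.7)),(T,(30.5,-111,64),(305.4,191.9)),(T,(.5,-111,64),(306.8,202.1)),
 (S,(-122,111,10),(238,229.5)),(S,(-122,-111,10),(266,261)),
 (S,(.5,-111,64),(298.5,237)),(S,(.5,111,64),(267.5,208.5))],[.45,0,0])
print("clamp",p,np.degrees(p[2]));print(r)
Rz=R.from_euler('z',p[2]).as_matrix()
w=lambda *q: np.array(q)/1000@Rz.T+[p[0],p[1],0]
for n in ("axle",-8,0,40),("tab",-71,0,76),("tabn",-84,0,76),("a",49.5,78,56),("c",49.5,-78,56),("acor",18.5,56,56),("acor",80,56,56),("acor",80,100,56):
    P=w(*n[1:]);print(n,P,proj(T,P),proj(S,P))
E
```

```text
clamp [0.585 0.026 0.119] 6.807984984212136
[[-0.797 -1.502]
 [ 0.282 -1.978]
 [ 0.126 -2.292]
 [-1.017 -1.464]
 [-0.221  0.156]
 [ 1.157  0.289]
 [-0.19  -0.244]
 [ 0.149 -0.229]
 [ 0.889  0.35 ]
 [ 0.806 -0.418]]
('axle', -8, 0, 40) [0.577 0.025 0.04 ] [[272.805 209.869]] [[279.489 226.515]]
('tab', -71, 0, 76) [0.515 0.018 0.076] [[275.243 228.741]] [[263.605 222.287]]
('tabn', -84, 0, 76) [0.502 0.016 0.076] [[275.792 232.931]] [[260.239 223.259]]
('a', 49.5, 78, 56) [0.625 0.11  0.056] [[245.705 194.486]] [[282.294 209.452]]
('c', 49.5, -78, 56) [ 0.643 -0.045  0.056] [[294.946 188.063]] [[305.397 228.381]]
('acor', 18.5, 56, 56) [0.597 0.084 0.056] [[253.893 203.289]] [[278.052 214.   ]]
('acor', 80, 56, 56) [0.658 0.091 0.056] [[251.458 184.069]] [[292.353 209.948]]
('acor', 80, 100, 56) [0.653 0.135 0.056] [[237.568 185.875]] [[286.252 205.119]]
```

{"name": "play_rows", "arguments": {
  "rows": [
    [[24,-47,0],[0,0,2.3],85],
    [[24,-47,0],[0,0,2.3],85],
    [[24,-47,0],[0,0,2.3],85],
    [[24,-47,0],[0,0,2.3],85],
    [[24,-47,0],[0,0,2.3],85],
    [[24,-47,0],[0,0,2.3],85],
    [[24,-47,0],[0,0,2.3],85],
    [[24,-47,0],[0,0,2.3],85],
    [[24,-47,0],[0,0,2.3],85],
    [[24,-47,0],[0,0,2.3],85],
    [[24,-47,0],[0,0,2.3],85],
    [[24,-47,0],[0,0,2.3],85]
  ],
  "force": 60
}}

```text
clock: 1.6
position: [0.5108, 0.0185, 0.2313]
ee_rot: [0.664, 0.748, 0.0, -0.0]
ft_force: [0.5, 0.7, 0.1]
grip_width: 1.0
```

{"name": "play_rows", "arguments": {
  "rows": [
    [[1,0,-40],[0,0,0],40],
    [[1,0,-40],[0,0,0],40],
    [[1,0,-30],[0,0,0],40],
    [[1,0,0],[0,0,0],40],
    [[0,0,0],[0,0,0],40]
  ]
}}

```text
clock: 2.22
position: [0.515, 0.0201, 0.1225]
ee_rot: [0.664, 0.748, 0.0, 0.0]
ft_force: [-0.1, -0.1, 0.4]
grip_width: 0.464
```

```bash
python3 - <<'E'
from h import *
o=readout.get_obs();print(o["position"],R.from_quat(o["ee_rot"]).as_matrix().round(3))
P=o["position"];print(proj("side",P),proj("top",P), proj("side",P+[0,0,0.05]))
crop("side","s2.png",200,140,340,260,5);crop("top","t4.png",200,150,340,270,5)
E
```

```text
[0.51502143 0.02013027 0.12249645] [[-0.118  0.993  0.001]
 [ 0.993  0.118  0.   ]
 [ 0.     0.001 -1.   ]]
[[263.28294794 210.07639827]] [[274.32423202 227.42297276]] [[263.02639124 196.83952509]]
```

View pics/s2.png

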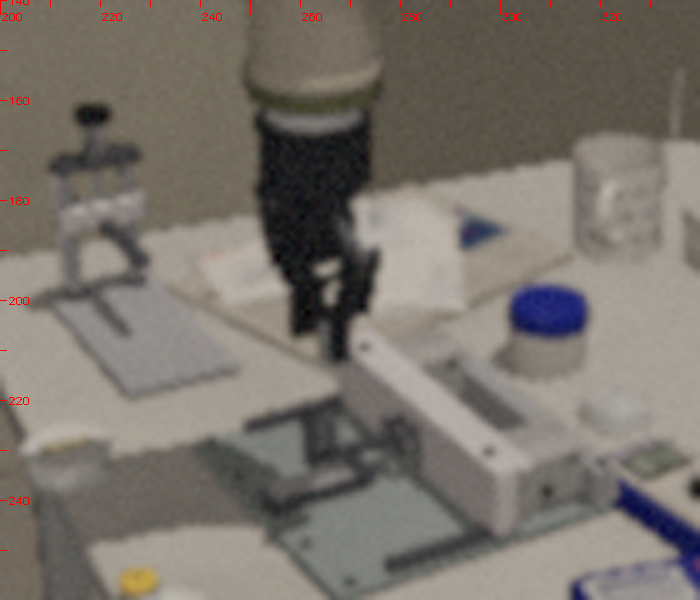

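View pics/t4.png

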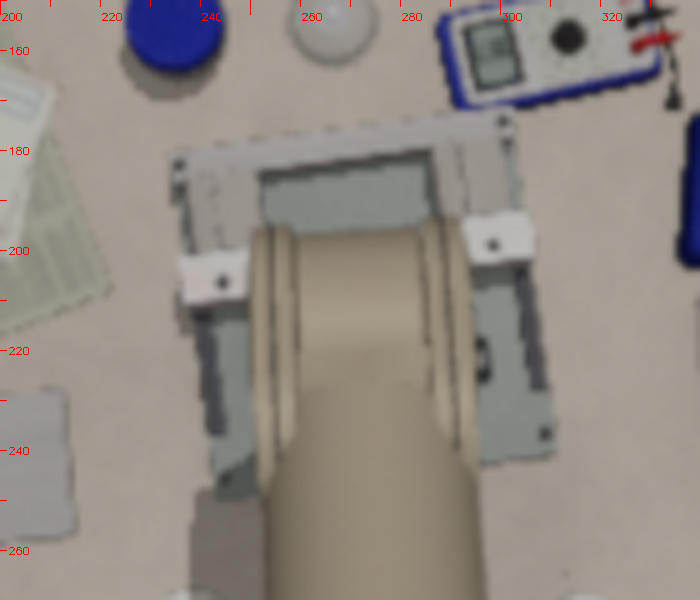

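```bash
python3 - <<'E'
from fit import *
np.set_printoptions(precision=4,suppress=True)
T="top";S="side"
p,r=fit([(T,(-122,111,10),(243.3,250.5)),(T,(-122,-111,10),(310.8,241.2)),
 (T,(.5,111,64),(237.1,211.2)),(T,(30.5,111,64),(235.6,201.7)),(T,(30.5,-111,64),(305.4,191.9)),(T,(.5,-111,64),(306.8,202.1))],[.45,0,0])
print("clamp",p,np.degrees(p[2]));print(r)
p,r=fit([(T,(-60,-47,10),(213,228)),(T,(-60,47,10),(215,257)),(T,(108,0,172),(148,246)),(T,(13,0,80),(186.7,243.7))],[.35,.3,1.5])
print("gauge",p,np.degrees(p[2]));print(r)
E
```

```text
clamp [0.585  0.0278 0.1227] 7.031777054106703
[[-0.5032  0.2808]
 [ 0.8404  0.1442]
 [-0.6326 -0.0966]
 [-0.3296 -0.0773]
 [ 0.3763  0.2288]
 [ 0.3291 -0.5443]]
gauge [0.4727 0.2745 1.6597] 95.09626714876742
[[-0.2016 -0.1415]
 [ 0.3108  0.1637]
 [-0.3958 -0.1594]
 [ 0.3107  0.1425]]
```

{"name": "play_rows", "arguments": {
  "rows": [
    [[0,-1,-25],[0,0,0],40],
    [[0,0,-25],[0,0,0],40],
    [[0,0,-24],[0,0,0],40],
    [[0,0,0],[0,0,0],40],
    [[0,0,0],[0,0,0],5],
    [[0,0,0],[0,0,0],5],
    [[0,0,0],[0,0,0],5],
    [[0,0,0],[0,0,0],5]
  ],
  "force": 30
}}

```text
clock: 3.32
position: [0.5152, 0.0196, 0.0485]
ee_rot: [0.664, 0.748, 0.001, 0.0]
ft_force: [-3.1, 1.3, 6.5]
grip_width: 0.11
```

```bash
python3 - <<'E'
from h import *
o=readout.get_obs();print(o["position"],o["grip_width"]*85.4,o["ft_force"])
crop("side","s3.png",220,170,320,260,7)
E
```

```text
[0.51517194 0.01960214 0.0484962 ] 9.370467060488938 [-3.10283285  1.33268511  6.45194886]
```

View pics/s3.png

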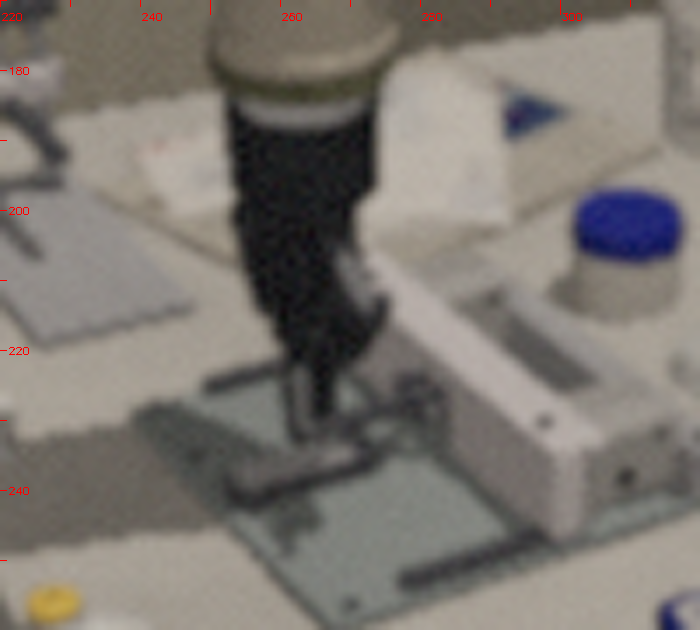

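{"name": "play_rows", "arguments": {
  "rows": [
    [[0.7,0.1,4.4],[-0.5,4,0],5],
    [[1.0,0.1,4.3],[-0.5,4,0],5],
    [[1.3,0.2,4.2],[-0.5,4,0],5],
    [[1.7,0.2,4.2],[-0.5,4,0],5],
    [[0,0,0],[0,0,0],5],
    [[0,0,0],[0,0,0],5],
    [[0,0,0],[0,0,0],5]
  ]
}}

```text
clock: 4.25
position: [0.5192, 0.0201, 0.065]
ee_rot: [0.658, 0.74, -0.105, -0.092]
ft_force: [-1.8, 1.8, 4.7]
grip_width: 0.108
```

```bash
python3 - <<'E'
from h import *
o=readout.get_obs();print(o["position"],o["grip_width"]*85.4,o["ft_force"])
crop("side","s4.png",220,170,320,260,7)
E
```

```text
[0.51924391 0.02007426 0.06495717] 9.263488440527565 [-1.7651593   1.7588575   4.65076307]
```

View pics/s4.png

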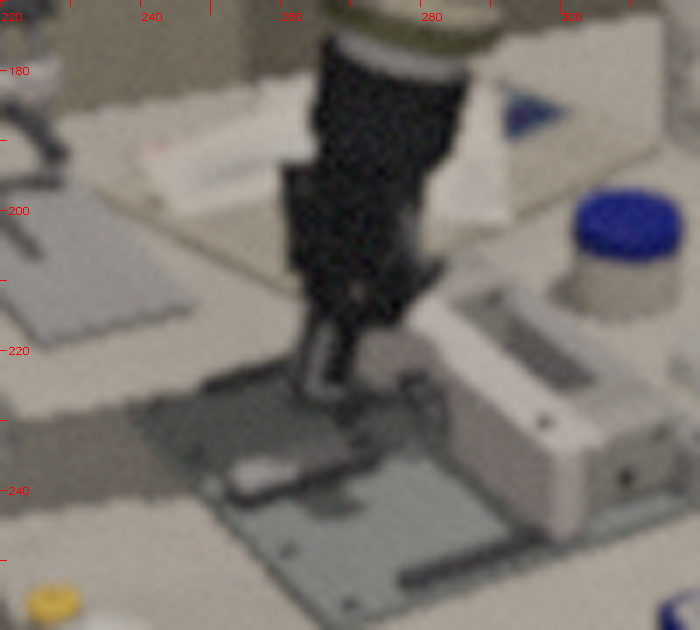

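{"name": "play_rows", "arguments": {
  "rows": [
    [[-5.8,-0.7,0],[0,0,0],5],
    [[-5.8,-0.7,0],[0,0,0],5],
    [[-5.8,-0.7,0],[0,0,0],5],
    [[-5.8,-0.7,0],[0,0,0],5],
    [[-5.8,-0.7,0],[0,0,0],5],
    [[-5.8,-0.7,0],[0,0,0],5],
    [[-5.8,-0.7,0],[0,0,0],5],
    [[-5.8,-0.7,0],[0,0,0],5],
    [[0,0,0],[0,0,0],5],
    [[0,0,0],[0,0,0],5],
    [[0,0,0],[0,0,0],5]
  ]
}}

```text
clock: 5.68
position: [0.4728, 0.0143, 0.0647]
ee_rot: [0.658, 0.74, -0.105, -0.093]
ft_force: [0.5, 2.1, 5.7]
grip_width: 0.113
```

```bash
python3 - <<'E'
from h import *
o=readout.get_obs();print(o["position"],o["grip_width"]*85.4,o["ft_force"])
crop("side","s5.png",220,170,320,260,7)
crop("top","t5.png",225,165,325,255,6)
E
```

```text
[0.47283262 0.01427645 0.06465068] 9.63885161038149 [0.47782643 2.10731079 5.6776688 ]
```

View pics/s5.png

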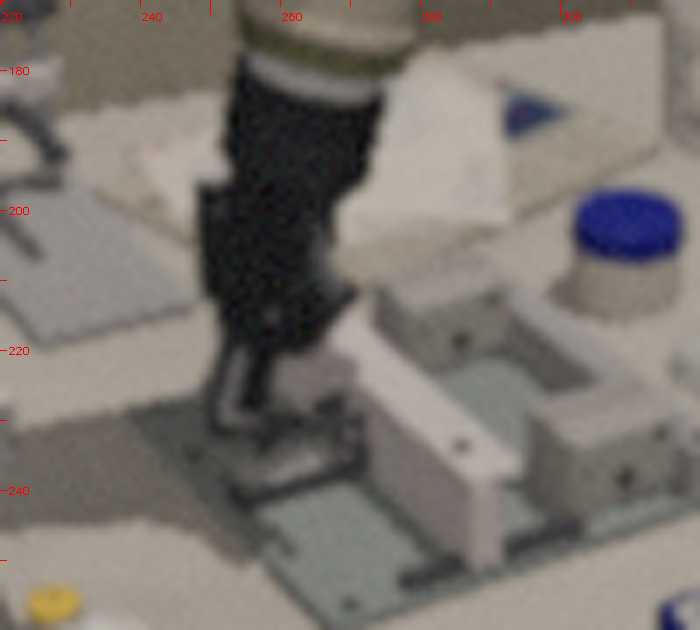

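View pics/t5.png

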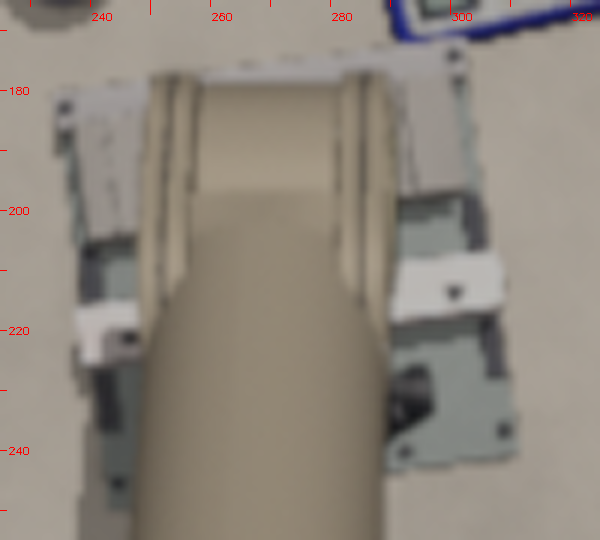

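{"name": "play_rows", "arguments": {
  "rows": [
    [[-1.7,-0.2,-4.2],[0.5,-4,0],5],
    [[-1.3,-0.2,-4.2],[0.5,-4,0],5],
    [[-1,-0.1,-4.3],[0.5,-4,0],5],
    [[-0.7,-0.1,-4.3],[0.5,-4,0],5],
    [[0,0,0],[0,0,0],50],
    [[0,0,0],[0,0,0],50],
    [[0,0,0],[0,0,0],50],
    [[0,0,25],[0,0,0],70],
    [[0,0,35],[0,0,0],70],
    [[0,0,40],[0,0,0],70],
    [[-15,40,0],[0,0,0],70],
    [[0,40,0],[0,0,0],70]
  ]
}}

```text
clock: 7.28
position: [0.4527, 0.0942, 0.1478]
ee_rot: [0.665, 0.747, 0.0, -0.0]
ft_force: [0.4, 0.2, -0.0]
grip_width: 0.821
```

{"name": "play_rows", "arguments": {
  "rows": [
    [[0,50,0],[0,0,0],70],
    [[0,50,0],[0,0,0],70],
    [[0,0,0],[0,0,0],70]
  ]
}}

```text
clock: 7.65
position: [0.4522, 0.1973, 0.1469]
ee_rot: [0.662, 0.749, -0.0, -0.0]
ft_force: [0.9, -1.3, -0.0]
grip_width: 0.82
```

```bash
python3 - <<'E'
from h import *
o=readout.get_obs();print(o["position"],o["grip_width"]*85.4,o["ft_force"])
im=crop("top","t6.png",225,165,325,255,8)
cv2.imwrite("pics/top6.png",im)
im=crop("side","s6.png",230,180,330,260,7)
E
```

```text
[0.45221848 0.1972878  0.1468885 ] 69.99430176395963 [ 0.9028981  -1.26902828 -0.02233259]
```

View pics/t6.png

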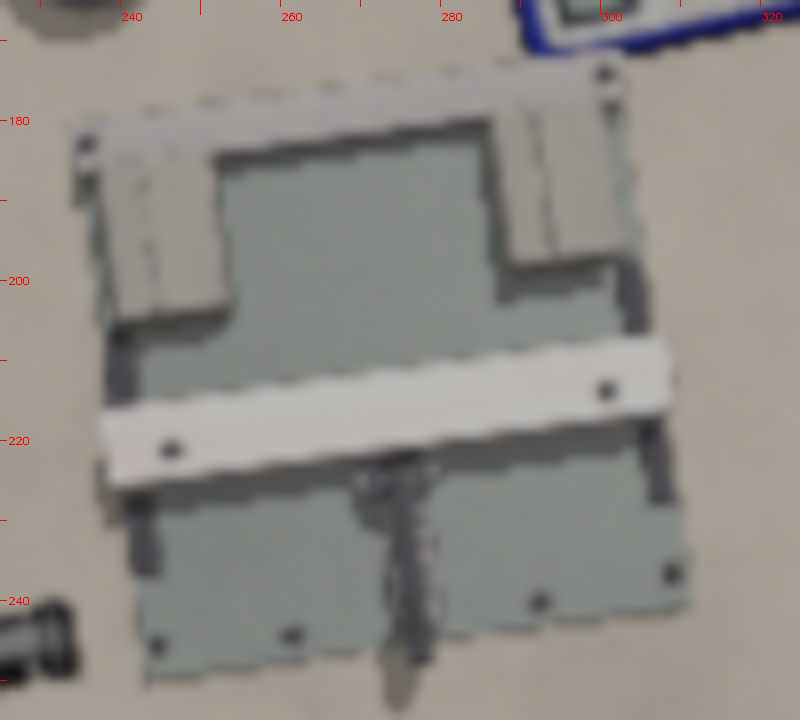

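View pics/s6.png

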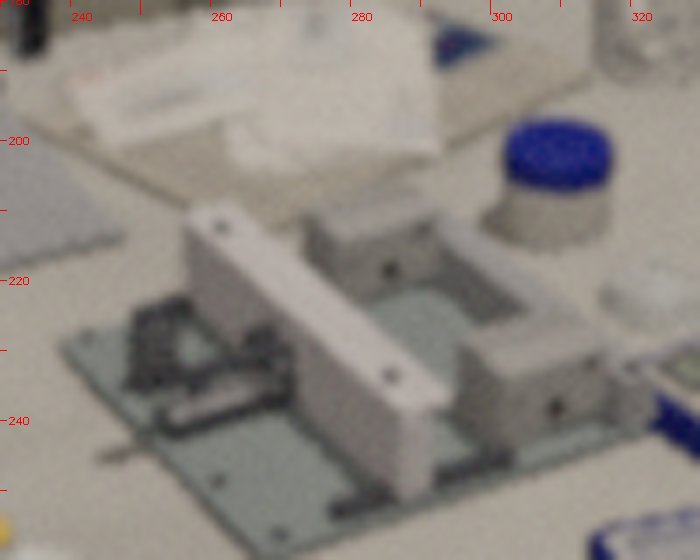

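```bash
python3 - <<'E'
from h import *
for n,q in (("a",[(239.75,205.6),(253.5,203.1),(251.9,183.8),(237.5,185)]),("c",[(288.5,198.1),(303.5,196),(301,177.5),(286.5,179.4)])):
    P=unproj("top",q,.056);print(n,P.mean(0).round(4),np.linalg.norm(P-np.roll(P,1,0),axis=1).round(4),np.degrees(np.arctan2(*(P[2]+P[3]-P[0]-P[1])[[1,0]])))
E
```

```text
a [0.6254 0.1099 0.056 ] [0.0657 0.0437 0.0615 0.0454] 5.219451797817957
c [ 0.6445 -0.045   0.056 ] [0.0598 0.0476 0.0594 0.0462] 5.91397201617176
```

{"name": "play_rows", "arguments": {
  "rows": [
    [[36,-17,0],[0,0,0],70],
    [[36,-17,0],[0,0,0],70],
    [[36,-17,0],[0,0,0],70],
    [[36,-17,0],[0,0,0],70],
    [[34,-18,0],[0,0,0],70],
    [[0,0,-25],[0,0,0],70],
    [[0,0,0],[0,0,0],70],
    [[0,0,0],[0,0,0],70]
  ],
  "force": 60
}}

```text
clock: 8.75
position: [0.631, 0.107, 0.1232]
ee_rot: [0.664, 0.747, 0.0, 0.0]
ft_force: [-0.1, 0.8, 0.0]
grip_width: 0.819
```

{"name": "play_rows", "arguments": {
  "rows": [
    [[0,4,-30],[0,0,0],70],
    [[0,0,-30],[0,0,0],70],
    [[0,0,-30],[0,0,0],70],
    [[0,0,-12],[0,0,0],70],
    [[0,0,0],[0,0,0],70],
    [[0,0,0],[0,0,0],30],
    [[0,0,0],[0,0,0],30],
    [[0,0,0],[0,0,0],30],
    [[0,0,0],[0,0,0],30]
  ],
  "force": 60
}}

```text
clock: 9.88
position: [0.6321, 0.1119, 0.0222]
ee_rot: [0.664, 0.748, 0.001, 0.001]
ft_force: [-0.2, 0.0, 6.7]
grip_width: 0.508
```

{"name": "play_rows", "arguments": {
  "rows": [
    [[0,0,10],[0,0,0],30],
    [[0,0,20],[0,0,0],30],
    [[0,0,30],[0,0,0],30],
    [[0,0,30],[0,0,0],30],
    [[0,0,0],[0,0,0],30]
  ],
  "force": 80
}}

```text
clock: 10.5
position: [0.6327, 0.1116, 0.114]
ee_rot: [0.664, 0.747, 0.002, 0.001]
ft_force: [-0.6, 0.1, -4.2]
grip_width: 0.506
```

{"name": "play_rows", "arguments": {
  "rows": [
    [[-15,10,0],[0,0,-9.2],30],
    [[-15,10,0],[0,0,-9.2],30],
    [[-15,10,0],[0,0,-9.2],30],
    [[-15,10,0],[0,0,-9.2],30],
    [[-15,10,0],[0,0,-9.2],30],
    [[-16,10,0],[0,0,-9.2],30],
    [[-16,10,0],[0,0,-9.2],30],
    [[-16,10,0],[0,0,-9.2],30],
    [[-16,10,0],[0,0,-9.2],30],
    [[-15,10,0],[0,0,-9.2],30],
    [[0,0,0],[0,0,0],30],
    [[0,0,0],[0,0,0],30]
  ]
}}

```text
clock: 12.0
position: [0.4772, 0.211, 0.1103]
ee_rot: [0.999, 0.043, 0.0, 0.0]
ft_force: [-0.6, -0.5, -3.9]
grip_width: 0.506
```

```bash
python3 - <<'E'
from h import *
o=readout.get_obs();print(o["position"],o["grip_width"]*85.4,o["ft_force"],R.from_quat(o["ee_rot"]).as_matrix().round(3),o["joint_pos"].round(2))
im=crop("side","s7.png",190,150,290,250,6)
im=crop("top","t7.png",135,165,265,285,5)
E
```

```text
[0.47723929 0.21102466 0.11030191] 43.19630179665983 [-0.6058919  -0.47835844 -3.90322114] [[ 0.996  0.086  0.   ]
 [ 0.086 -0.996 -0.   ]
 [ 0.     0.    -1.   ]] [-1.05  0.23  0.62  1.91 -0.16  1.05 -0.28]
```

View pics/s7.png

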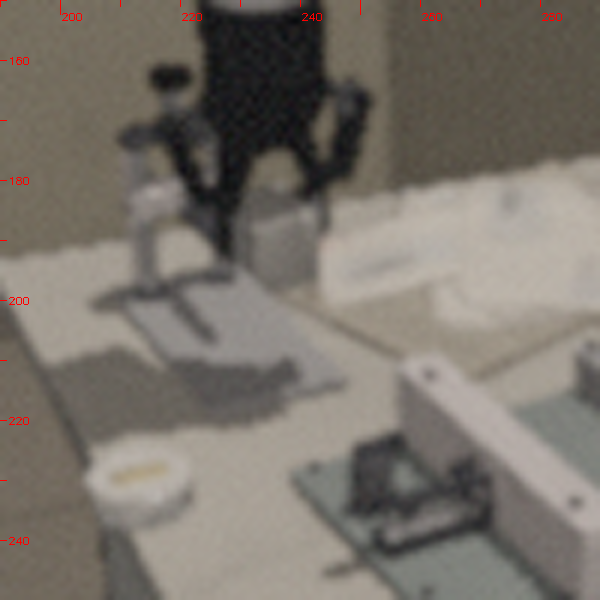

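View pics/t7.png

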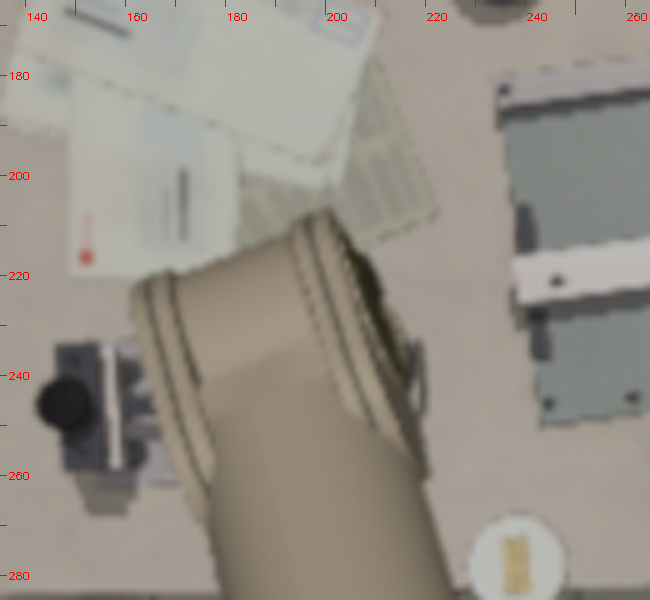

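{"name": "play_rows", "arguments": {
  "rows": [
    [[0,0,-28],[0,0,0],30],
    [[0,0,-28],[0,0,0],30],
    [[0,0,-20],[0,0,0],30],
    [[0,0,-7],[0,0,0],30],
    [[0,0,0],[0,0,0],30],
    [[0,0,0],[0,0,0],30]
  ]
}}

```text
clock: 12.85
position: [0.4777, 0.2117, 0.0283]
ee_rot: [0.999, 0.042, 0.001, -0.0]
ft_force: [0.3, 0.5, -3.9]
grip_width: 0.505
```

```bash
python3 - <<'E'
from h import *
o=readout.get_obs();print(o["position"],o["grip_width"]*85.4,o["ft_force"])
im=crop("side","s8.png",190,150,290,230,8)
E
```

```text
[0.47766643 0.21170627 0.02827738] 43.10929709810645 [ 0.31646673  0.50661047 -3.89045072]
```

View pics/s8.png

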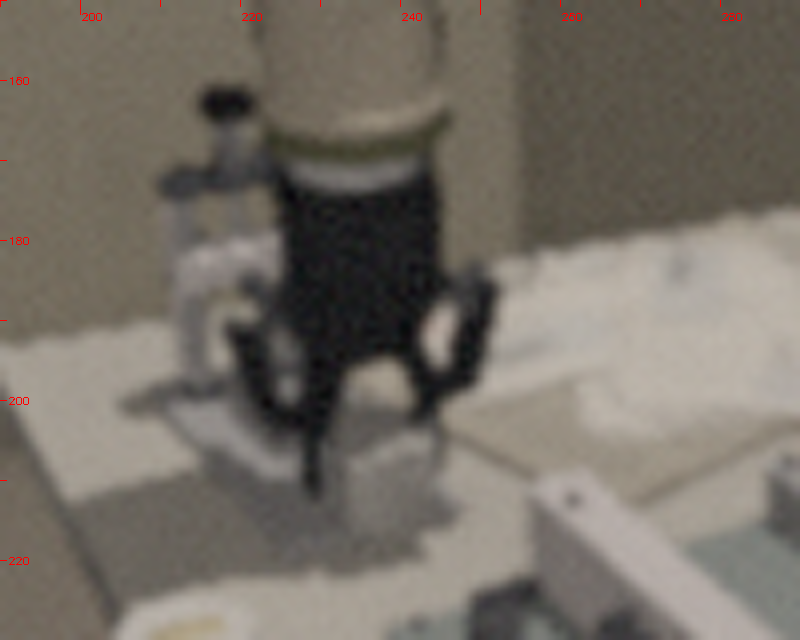

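{"name": "play_rows", "arguments": {
  "rows": [
    [[-0.6,8,0],[0,0,0],30],
    [[-0.6,8,0],[0,0,0],30],
    [[-0.6,8,0],[0,0,0],30],
    [[-0.6,8,0],[0,0,0],30],
    [[-0.6,8,0],[0,0,0],30],
    [[-0.6,8,0],[0,0,0],30],
    [[-0.5,5,0],[0,0,0],30],
    [[0,0,0],[0,0,0],30],
    [[0,0,-3],[0,0,0],30],
    [[0,0,-3],[0,0,0],30],
    [[0,0,0],[0,0,0],30]
  ]
}}

```text
clock: 14.28
position: [0.473, 0.2642, 0.0223]
ee_rot: [0.999, 0.041, -0.0, -0.0]
ft_force: [-5.5, -2.9, 12.0]
grip_width: 0.504
```

```bash
python3 - <<'E'
from h import *
o=readout.get_obs();print(o["position"],o["grip_width"]*85.4,o["ft_force"])
im=crop("side","s9.png",190,150,290,230,8)
E
```

```text
[0.47296005 0.26419454 0.02227288] 43.06128290470033 [-5.50117651 -2.88579771 11.96665965]
```

View pics/s9.png

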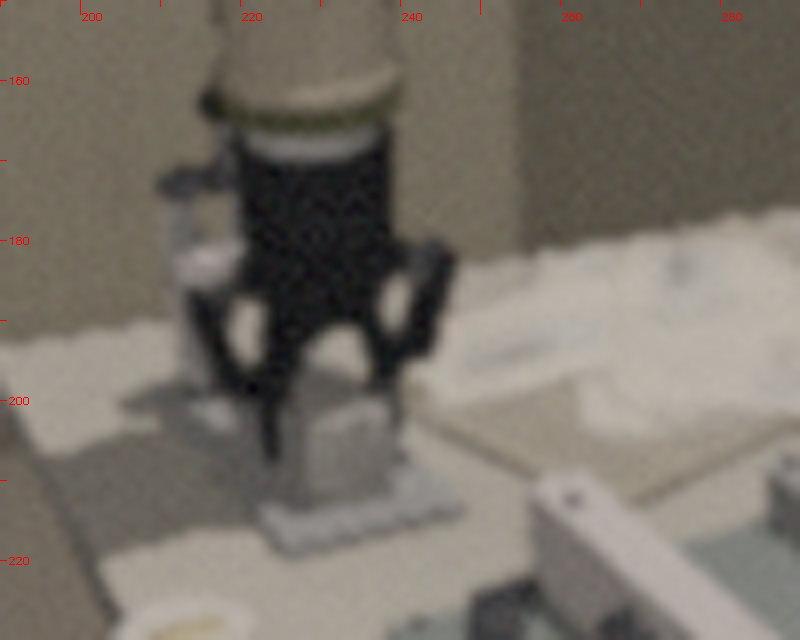

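{"name": "play_rows", "arguments": {
  "rows": [
    [[0,0,0],[0,0,0],70],
    [[0,0,0],[0,0,0],70],
    [[0,0,0],[0,0,0],70],
    [[0,0,10],[0,0,0],70],
    [[0,0,20],[0,0,0],70],
    [[0,0,30],[0,0,0],70],
    [[0,0,40],[0,0,0],70],
    [[0,0,40],[0,0,0],70],
    [[0,0,40],[0,0,0],0],
    [[0,0,0],[0,0,0],0],
    [[0,0,0],[0,0,0],0]
  ]
}}

```text
clock: 15.7
position: [0.4726, 0.2644, 0.2013]
ee_rot: [0.999, 0.041, -0.0, -0.0]
ft_force: [-0.3, 0.3, -0.3]
grip_width: 0.181
```

```bash
python3 - <<'E'
from h import *
o=readout.get_obs();print(o["position"],o["grip_width"]*85.4,o["ft_force"])
im=crop("side","s10.png",190,150,290,230,8)
E
```

```text
[0.47261973 0.26442162 0.2012585 ] 15.456627122252817 [-0.30432805  0.33247527 -0.27044417]
```

View pics/s10.png

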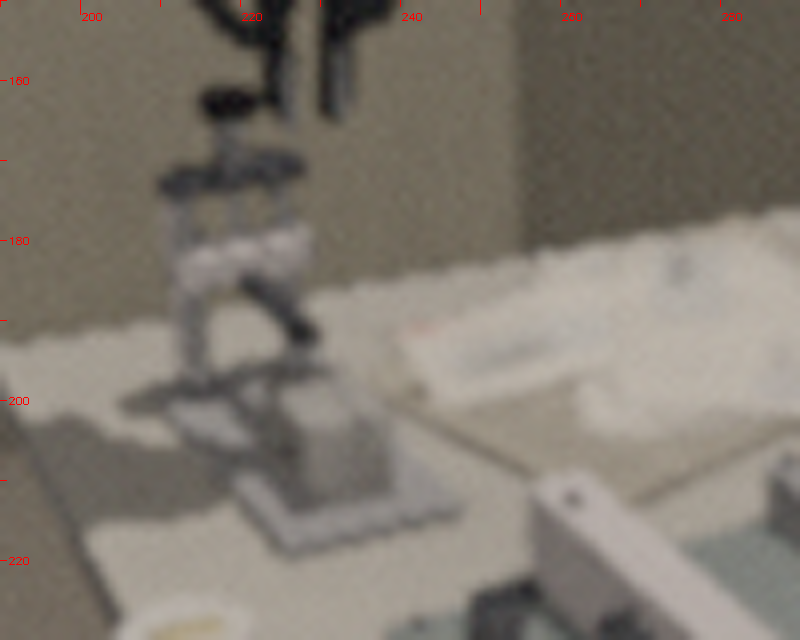

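{"name": "play_rows", "arguments": {
  "rows": [
    [[-2.5,29.5,0],[0,0,0],0],
    [[-2.5,29.5,0],[0,0,0],0],
    [[-2.5,29.5,0],[0,0,0],0],
    [[-2.5,29.5,0],[0,0,0],0],
    [[0,0,0],[0,0,0],0],
    [[0,0,0],[0,0,0],0]
  ]
}}

```text
clock: 16.5
position: [0.4626, 0.3828, 0.2008]
ee_rot: [0.999, 0.042, -0.0, 0.001]
ft_force: [0.2, -1.0, -0.7]
grip_width: -0.001
```

```bash
python3 - <<'E'
from h import *
o=readout.get_obs();print(o["position"],o["grip_width"]*85.4,o["ft_force"],proj("side",o["position"]))
im=crop("side","s11.png",190,140,290,220,8)
im=crop("top","t11.png",135,215,235,285,6)
E
```

```text
[0.46261548 0.38278557 0.20079425] -0.059107920631980226 [ 0.15151041 -0.97039152 -0.66358511] [[217.15186608 154.58925895]]
```

View pics/s11.png

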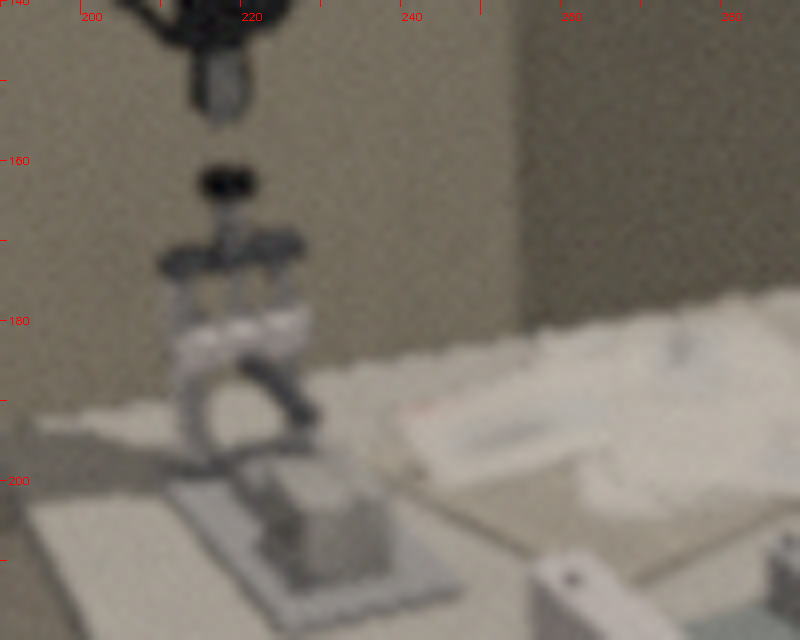

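View pics/t11.png

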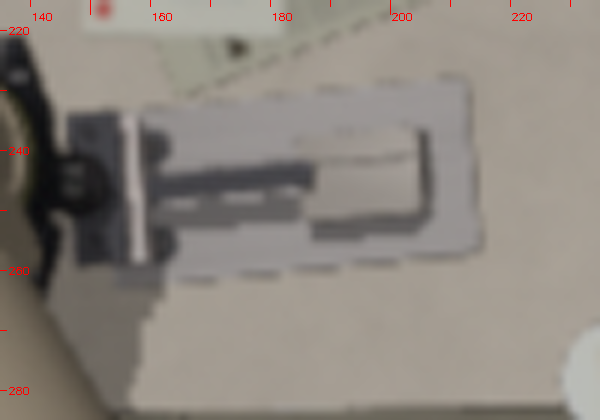

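{"name": "play_rows", "arguments": {
  "rows": [
    [[0,0,-12],[0,0,0],0],
    [[0,0,-12],[0,0,0],0],
    [[0,0,-6],[0,0,0],0],
    [[0,0,-5],[0,0,0],0],
    [[0,0,-4],[0,0,0],0],
    [[0,0,-3],[0,0,0],0],
    [[0,0,-2],[0,0,0],0],
    [[0,0,0],[0,0,0],0],
    [[0,0,0],[0,0,0],0]
  ]
}}

```text
clock: 17.73
position: [0.463, 0.3825, 0.1576]
ee_rot: [0.999, 0.041, 0.0, -0.0]
ft_force: [-2.4, -2.3, 3.1]
grip_width: -0.001
```

{"name": "play_rows", "arguments": {
  "rows": [
    [[0,0,-1],[0,0,0],0],
    [[0,0,-1],[0,0,0],0],
    [[0,0,-1],[0,0,0],0],
    [[0,0,0],[0,0,0],0],
    [[0,0,0],[0,0,0],0],
    [[0,0,0],[0,0,0],0]
  ]
}}

```text
clock: 18.48
position: [0.4631, 0.3827, 0.156]
ee_rot: [0.999, 0.041, 0.0, -0.001]
ft_force: [-6.0, -4.8, 16.5]
grip_width: -0.002
```

```bash
python3 - <<'E'
from h import *
o=readout.get_obs();print(o["position"],o["grip_width"]*85.4,o["ft_force"])
im=crop("side","s12.png",190,140,290,220,8)
E
```

```text
[0.46312294 0.3826825  0.15600973] -0.1481569172439299 [-5.98940867 -4.84890757 16.47624772]
```

View pics/s12.png

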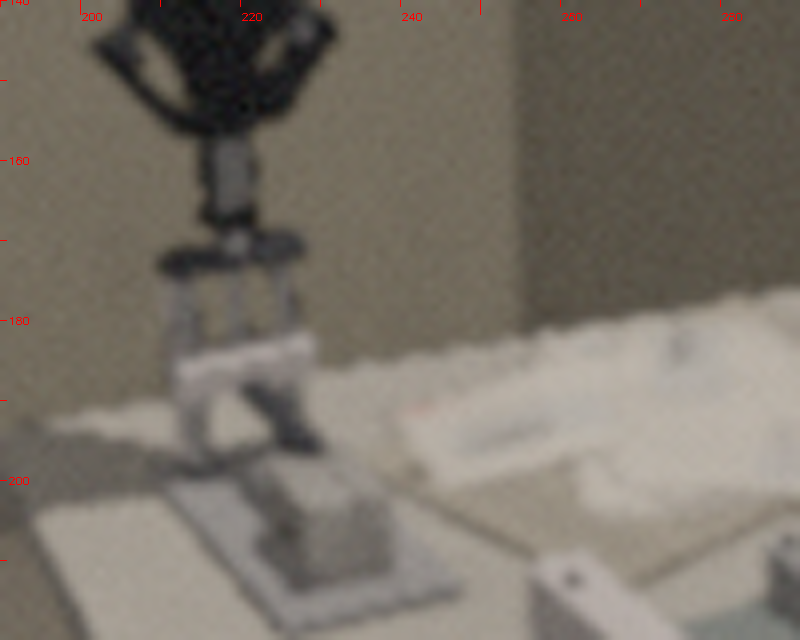

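{"name": "play_rows", "arguments": {
  "rows": [
    [[0,0,0],[0,0,0],0],
    [[0,0,0],[0,0,0],0],
    [[0,0,0],[0,0,0],0],
    [[0,0,10],[0,0,0],0],
    [[0,0,12],[0,0,0],0],
    [[0,0,14],[0,0,0],0],
    [[0,0,14],[0,0,0],0],
    [[2.5,-29.5,0],[0,0,0],70],
    [[2.5,-29.5,0],[0,0,0],70],
    [[2.5,-29.5,0],[0,0,0],70],
    [[2.5,-29.5,0],[0,0,0],70],
    [[0,0,0],[0,0,0],70]
  ]
}}

```text
clock: 20.02
position: [0.4737, 0.2614, 0.2049]
ee_rot: [0.999, 0.04, 0.0, -0.0]
ft_force: [-0.1, 0.6, -0.4]
grip_width: 0.817
```

```bash
python3 - <<'E'
from h import *
o=readout.get_obs();print(o["position"],o["grip_width"]*85.4,o["ft_force"],o["ee_rot"])
im=crop("side","s13.png",190,140,290,220,8)
im=crop("top","t13.png",325,190,405,290,6)
E
```

```text
[0.47371613 0.2614215  0.20492764] 69.77561512179098 [-0.05090244  0.6349999  -0.3742463 ] [ 9.99218185e-01  3.95339482e-02  2.07080412e-04 -2.09324930e-04]
```

View pics/s13.png

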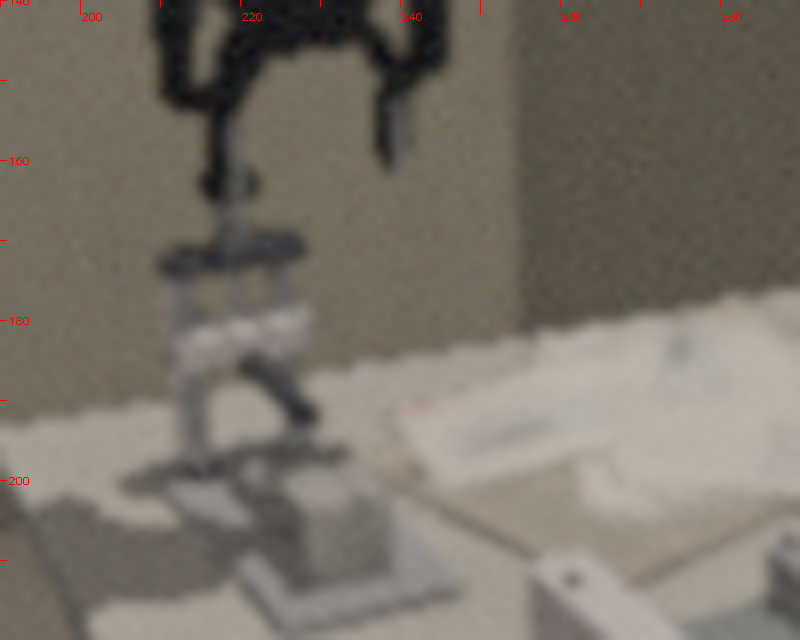

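View pics/t13.png

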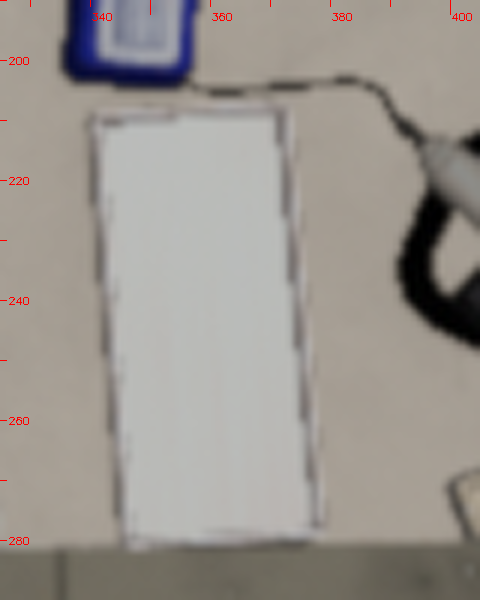

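{"name": "play_rows", "arguments": {
  "rows": [
    [[-0.5,3,-40],[0,0,0],70],
    [[0,0,-40],[0,0,0],70],
    [[0,0,-40],[0,0,0],70],
    [[0,0,-40],[0,0,0],70],
    [[0,0,-15],[0,0,0],70],
    [[0,0,-7],[0,0,0],70],
    [[0,0,0],[0,0,0],30],
    [[0,0,0],[0,0,0],30],
    [[0,0,0],[0,0,0],30],
    [[0,0,0],[0,0,0],30]
  ],
  "force": 80
}}

```text
clock: 21.38
position: [0.4732, 0.2682, 0.0238]
ee_rot: [0.999, 0.042, 0.001, -0.001]
ft_force: [-0.7, -0.8, 6.8]
grip_width: 0.502
```

{"name": "play_rows", "arguments": {
  "rows": [
    [[0,0,5],[0,0,0],30],
    [[0.5,-5,0],[0,0,0],30],
    [[0.8,-9,0],[0,0,0],30],
    [[0.8,-9,0],[0,0,0],30],
    [[0.8,-9,0],[0,0,0],30],
    [[0.8,-9,0],[0,0,0],30],
    [[0.8,-9,0],[0,0,0],30],
    [[0.8,-9,0],[0,0,0],30],
    [[0.5,-6,0],[0,0,0],30],
    [[0,0,0],[0,0,0],30]
  ]
}}

```text
clock: 22.62
position: [0.4783, 0.2021, 0.0275]
ee_rot: [0.999, 0.041, 0.0, -0.0]
ft_force: [0.1, 0.8, -3.9]
grip_width: 0.502
```

{"name": "play_rows", "arguments": {
  "rows": [
    [[0,0,25],[0,0,0],30],
    [[0,0,35],[0,0,0],30],
    [[0,0,37],[0,0,0],30],
    [[4,-40,0],[0,0,0],30],
    [[4,-45,0],[0,0,-0.5],30],
    [[4,-45,0],[0,0,-0.5],30],
    [[4,-45,0],[0,0,-0.5],30],
    [[4,-45,0],[0,0,-0.5],30],
    [[4,-45,0],[0,0,-0.5],30],
    [[4,-45,0],[0,0,0],30],
    [[4,-45,0],[0,0,0],30],
    [[0,0,0],[0,0,0],30]
  ]
}}

```text
clock: 24.12
position: [0.5098, -0.1564, 0.1247]
ee_rot: [1.0, 0.017, 0.0, 0.001]
ft_force: [0.4, 0.4, -3.6]
grip_width: 0.504
```

```bash
python3 - <<'E'
from h import *
o=readout.get_obs();print(o["position"],o["grip_width"]*85.4,o["ft_force"],o["ee_rot"])
im=crop("side","s14.png",200,170,340,300,5)
im=crop("top","t14.png",295,190,405,290,6)
E
```

```text
[ 0.50977825 -0.15644358  0.12470486] 43.083407076505736 [ 0.41233562  0.39947924 -3.56875313] [9.99855773e-01 1.69525787e-02 2.23233879e-04 9.97062836e-04]
```

View pics/s14.png

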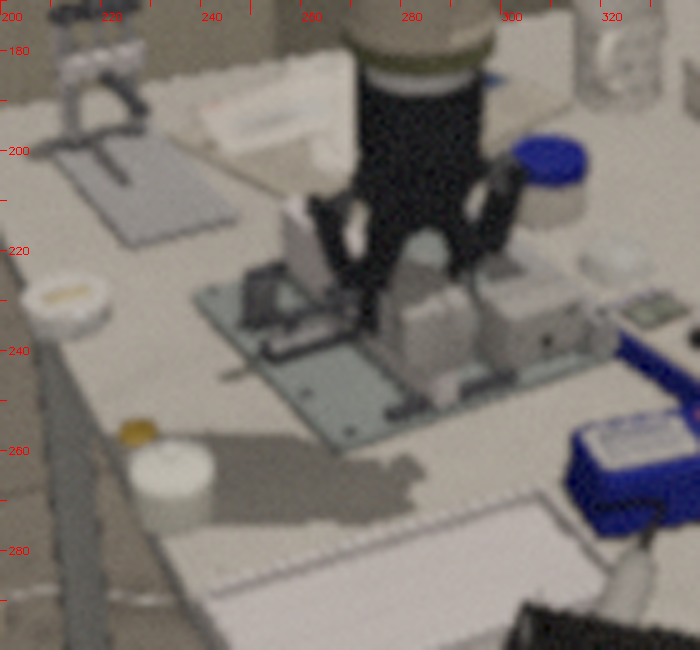

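View pics/t14.png

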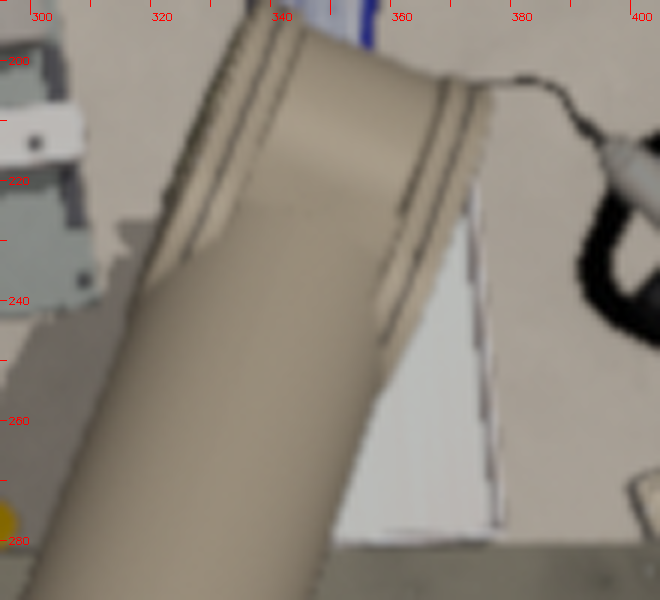

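{"name": "play_rows", "arguments": {
  "rows": [
    [[3.5,-45,0],[0,0,0],30],
    [[3.5,-45,0],[0,0,0],30],
    [[0,0,-30],[0,0,0],30],
    [[0,0,-30],[0,0,0],30],
    [[0,0,-25],[0,0,0],30],
    [[0,0,-12],[0,0,0],30],
    [[0,0,0],[0,0,0],30],
    [[0,0,0],[0,0,0],30]
  ]
}}

```text
clock: 25.22
position: [0.518, -0.2424, 0.0284]
ee_rot: [1.0, 0.02, 0.001, 0.0]
ft_force: [0.7, 0.0, -4.3]
grip_width: 0.504
```

```bash
python3 - <<'E'
from h import *
o=readout.get_obs();print(o["position"],o["grip_width"]*85.4,o["ft_force"],o["ee_rot"])
im=crop("side","s15.png",220,210,360,330,5)
E
```

```text
[ 0.51799041 -0.24240508  0.02844485] 43.029288904470846 [ 0.68069821  0.01396682 -4.34937278] [9.99800528e-01 1.99571151e-02 7.72489029e-04 1.42425249e-04]
```

View pics/s15.png

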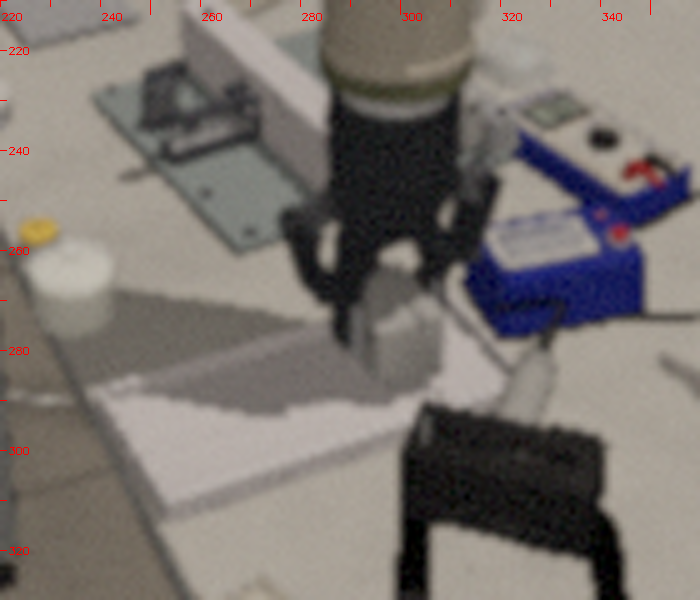

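{"name": "play_rows", "arguments": {
  "rows": [
    [[0,-3,-6],[0,0,0],30],
    [[0,0,-4],[0,0,0],30],
    [[0,0,-2],[0,0,0],30],
    [[0,0,0],[0,0,0],30]
  ]
}}

```text
clock: 25.78
position: [0.5173, -0.2459, 0.0178]
ee_rot: [1.0, 0.019, 0.0, -0.001]
ft_force: [-13.1, 7.4, 32.4]
grip_width: 0.498
```

{"name": "play_rows", "arguments": {
  "rows": [
    [[0,0,1],[0,0,0],66],
    [[0,0,0],[0,0,0],66],
    [[0,0,0],[0,0,0],66],
    [[0,0,10],[0,0,0],66],
    [[0,0,25],[0,0,0],66],
    [[0,0,35],[0,0,0],66],
    [[0,0,35],[0,0,0],66],
    [[0,0,25],[0,0,0],70]
  ]
}}

```text
clock: 26.78
position: [0.5175, -0.2459, 0.1486]
ee_rot: [1.0, 0.02, 0.001, 0.0]
ft_force: [0.3, -0.3, -0.8]
grip_width: 0.815
```

{"name": "play_rows", "arguments": {
  "rows": [
    [[10,18,0],[0,0,9.5],70],
    [[12,20,0],[0,0,9.5],70],
    [[13,20,0],[0,0,9.5],70],
    [[13,20,0],[0,0,9.5],70],
    [[13,20,0],[0,0,9.5],70],
    [[13,20,0],[0,0,9.5],70],
    [[13,20,0],[0,0,9.5],70],
    [[13,20,0],[0,0,9.5],70],
    [[13,20,0],[0,0,9.5],70],
    [[13,20,0],[0,0,9.2],70],
    [[6,4,0],[0,0,0],70],
    [[0,0,0],[0,0,0],70]
  ]
}}

```text
clock: 28.28
position: [0.6492, -0.0442, 0.1466]
ee_rot: [0.664, 0.747, -0.0, 0.0]
ft_force: [0.6, -0.4, 1.1]
grip_width: 0.824
```

```bash
python3 - <<'E'
from h import *
o=readout.get_obs();print(o["position"],o["grip_width"]*85.4,o["ft_force"],R.from_quat(o["ee_rot"]).as_matrix().round(3)[:2,0])
im=crop("side","s16.png",220,210,360,330,5)
im=crop("top","t16.png",285,160,405,290,5)
E
```

```text
[ 0.64916724 -0.04423458  0.14656294] 70.33353239743255 [ 0.58441062 -0.40446948  1.1127661 ] [-0.117  0.993]
```

View pics/s16.png

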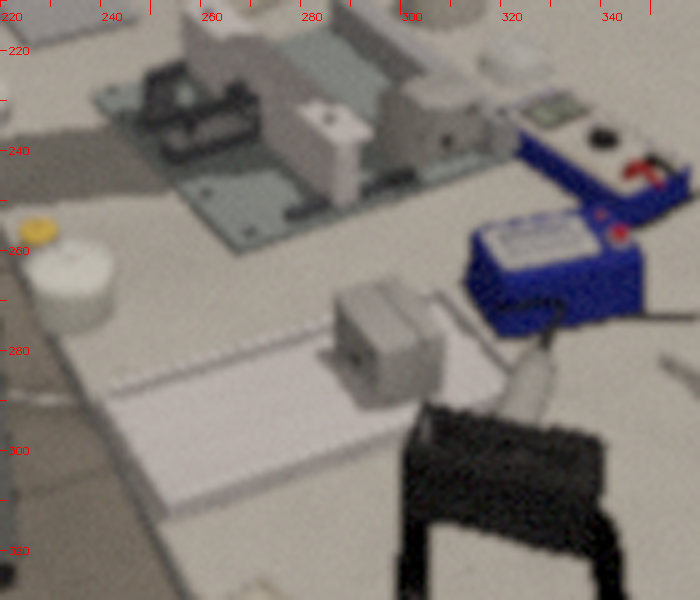

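View pics/t16.png

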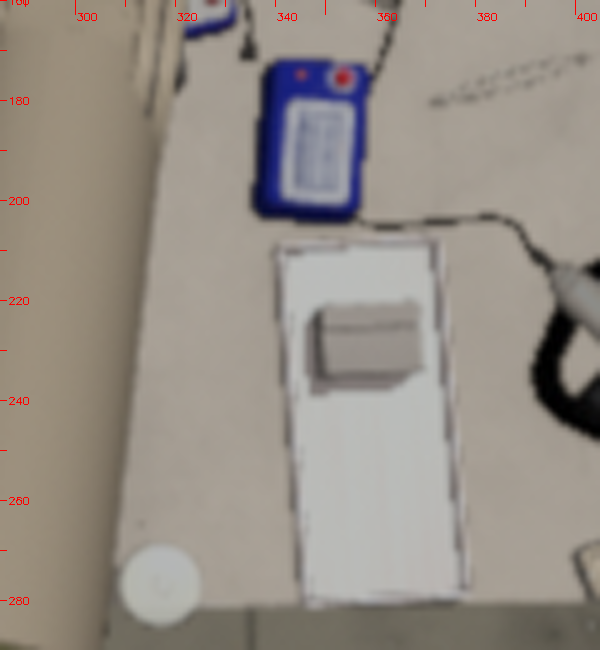

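{"name": "play_rows", "arguments": {
  "rows": [
    [[0,0,-40],[0,0,0],70],
    [[0,0,-40],[0,0,0],70],
    [[0,0,-30],[0,0,0],70],
    [[0,0,-14],[0,0,0],70],
    [[0,0,0],[0,0,0],70],
    [[0,0,0],[0,0,0],30],
    [[0,0,0],[0,0,0],30],
    [[0,0,0],[0,0,0],30],
    [[0,0,0],[0,0,0],30]
  ],
  "force": 80
}}

```text
clock: 29.5
position: [0.6504, -0.0435, 0.0243]
ee_rot: [0.663, 0.749, 0.001, 0.001]
ft_force: [-0.9, 0.1, 6.8]
grip_width: 0.502
```

{"name": "play_rows", "arguments": {
  "rows": [
    [[0,0,10],[0,0,0],30],
    [[0,0,20],[0,0,0],30],
    [[0,0,30],[0,0,0],30],
    [[0,0,32],[0,0,0],30],
    [[0,0,0],[0,0,0],30]
  ]
}}

```text
clock: 30.12
position: [0.651, -0.0439, 0.1182]
ee_rot: [0.663, 0.749, 0.002, 0.002]
ft_force: [0.0, 0.4, -4.3]
grip_width: 0.502
```

{"name": "play_rows", "arguments": {
  "rows": [
    [[-15,23,0],[0,0,-9.2],30],
    [[-17,26,0],[0,0,-9.2],30],
    [[-17,26,0],[0,0,-9.2],30],
    [[-17,26,0],[0,0,-9.2],30],
    [[-18,26,0],[0,0,-9.2],30],
    [[-18,26,0],[0,0,-9.2],30],
    [[-18,26,0],[0,0,-9.2],30],
    [[-18,26,0],[0,0,-9.2],30],
    [[-18,26,0],[0,0,-9.2],30],
    [[-17,25,0],[0,0,-9.2],30],
    [[0,0,0],[0,0,0],30],
    [[0,0,0],[0,0,0],30]
  ]
}}

```text
clock: 31.62
position: [0.4761, 0.2119, 0.1141]
ee_rot: [0.999, 0.044, -0.0, 0.0]
ft_force: [0.6, -0.1, -2.7]
grip_width: 0.503
```

```bash
python3 - <<'E'
from h import *
o=readout.get_obs();print(o["position"],o["grip_width"]*85.4,o["ft_force"],R.from_quat(o["ee_rot"]).as_matrix().round(3)[:2,0])
im=crop("side","s17.png",190,150,290,230,8)
im=crop("top","t17.png",325,190,405,290,4)
E
```

```text
[0.4760947  0.2118968  0.11411251] 42.91884595824189 [ 0.62797149 -0.07314178 -2.72019655] [0.996 0.088]
```

View pics/s17.png

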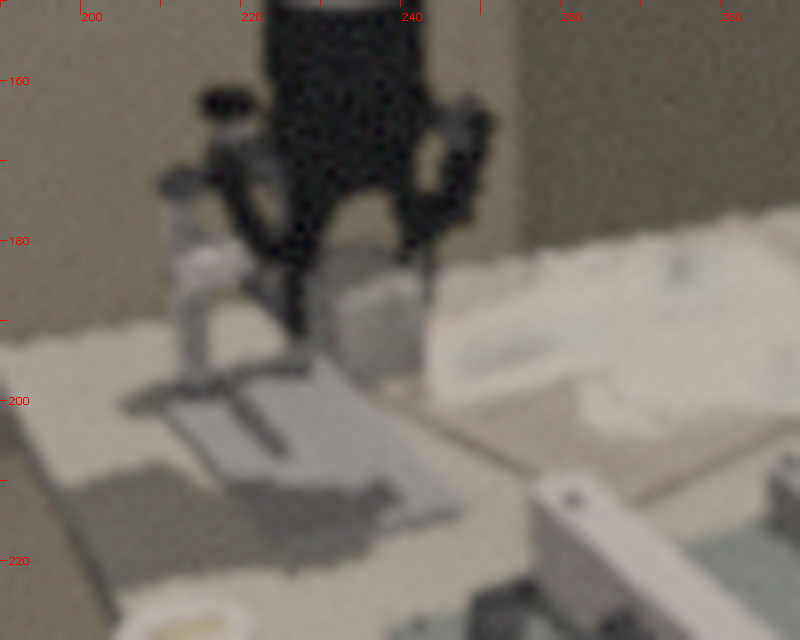

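{"name": "play_rows", "arguments": {
  "rows": [
    [[1,0,-28],[0,0,0],30],
    [[0,0,-28],[0,0,0],30],
    [[0,0,-20],[0,0,0],30],
    [[0,0,-8],[0,0,0],30],
    [[0,0,0],[0,0,0],30],
    [[0,0,0],[0,0,0],30]
  ]
}}

```text
clock: 32.48
position: [0.4779, 0.2126, 0.0313]
ee_rot: [0.999, 0.043, 0.001, -0.0]
ft_force: [-0.2, 0.1, -3.8]
grip_width: 0.504
```

{"name": "play_rows", "arguments": {
  "rows": [
    [[-0.6,8,-1],[0,0,0],30],
    [[-0.6,8,0],[0,0,0],30],
    [[-0.6,8,0],[0,0,0],30],
    [[-0.6,8,0],[0,0,0],30],
    [[-0.6,8,0],[0,0,0],30],
    [[-0.6,8,0],[0,0,0],30],
    [[-0.5,4,0],[0,0,0],30],
    [[0,0,0],[0,0,0],30],
    [[0,0,-3],[0,0,0],30],
    [[0,0,-3],[0,0,0],30],
    [[0,0,0],[0,0,0],30]
  ]
}}

```text
clock: 33.85
position: [0.4732, 0.2642, 0.0243]
ee_rot: [0.999, 0.043, -0.0, -0.0]
ft_force: [-6.5, -3.5, 11.1]
grip_width: 0.502
```

```bash
python3 - <<'E'
from h import *
o=readout.get_obs();print(o["position"],o["grip_width"]*85.4,o["ft_force"])
im=crop("side","s18.png",190,150,290,230,8)
E
```

```text
[0.47317341 0.26423307 0.02426404] 42.910391899137046 [-6.49754861 -3.51063466 11.14162909]
```

View pics/s18.png

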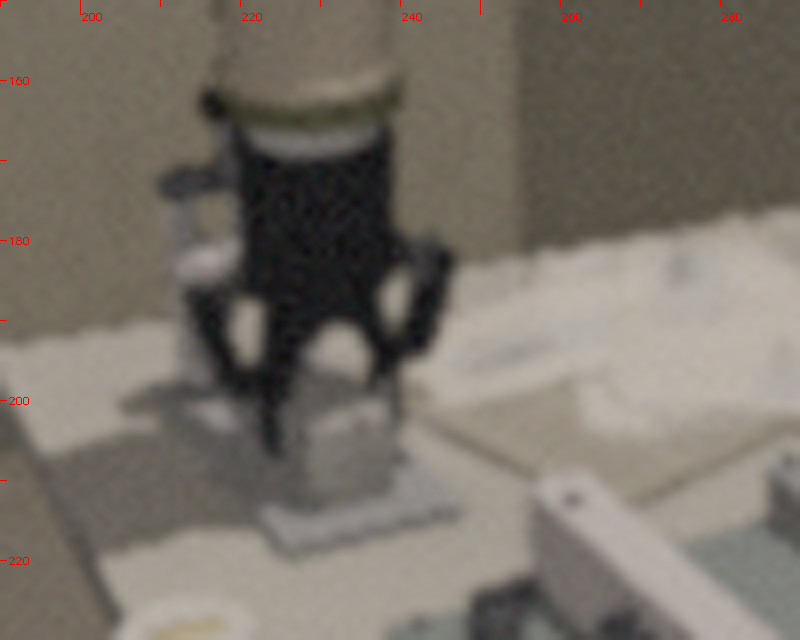

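Same situation as with the first block. Release, go up, close, move over the pad.

{"name": "play_rows", "arguments": {
  "rows": [
    [[0,0,0],[0,0,0],70],
    [[0,0,0],[0,0,0],70],
    [[0,0,0],[0,0,0],70],
    [[0,0,10],[0,0,0],70],
    [[0,0,20],[0,0,0],70],
    [[0,0,30],[0,0,0],70],
    [[0,0,40],[0,0,0],70],
    [[0,0,40],[0,0,0],70],
    [[0,0,38],[0,0,0],0],
    [[0,0,0],[0,0,0],0],
    [[0,0,0],[0,0,0],0]
  ]
}}

```text
clock: 35.28
position: [0.4728, 0.2644, 0.2013]
ee_rot: [0.999, 0.043, -0.0, -0.0]
ft_force: [0.5, 0.1, 0.8]
grip_width: 0.179
```

{"name": "play_rows", "arguments": {
  "rows": [
    [[-2.5,29.5,0],[0,0,0],0],
    [[-2.5,29.5,0],[0,0,0],0],
    [[-2.5,29.5,0],[0,0,0],0],
    [[-2.5,29.5,0],[0,0,0],0],
    [[0,0,0],[0,0,0],0],
    [[0,0,0],[0,0,0],0]
  ]
}}

```text
clock: 36.02
position: [0.4628, 0.3827, 0.2007]
ee_rot: [0.999, 0.044, -0.0, 0.001]
ft_force: [0.8, -1.0, -0.2]
grip_width: 0.003
```

```bash
python3 - <<'E'
from h import *
o=readout.get_obs();print(o["position"],o["grip_width"]*85.4,o["ft_force"],proj("side",o["position"]))
im=crop("side","s19.png",190,140,290,220,8)
im=crop("top","t19.png",135,215,235,285,6)
E
```

```text
[0.46281878 0.38274346 0.20071505] 0.23553105110271458 [ 0.81283383 -1.01273239 -0.15969615] [[217.20627783 154.60451792]]
```

View pics/s19.png

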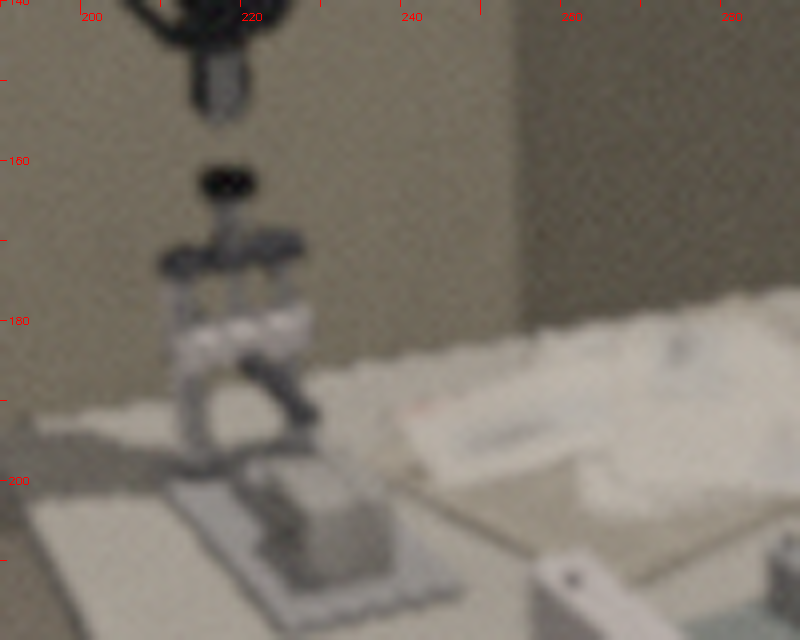

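View pics/t19.png

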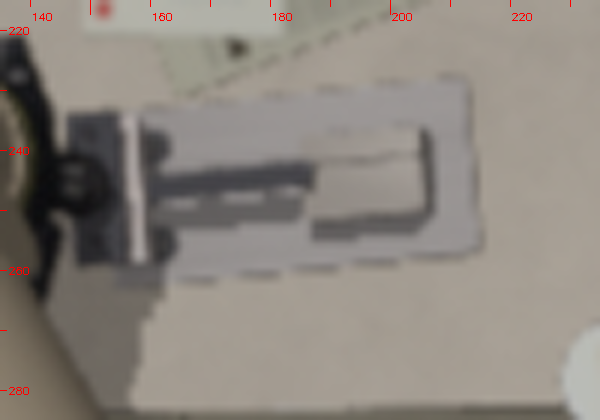

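Identical placement to block a, so the same press follows.

{"name": "play_rows", "arguments": {
  "rows": [
    [[0,0,-12],[0,0,0],0],
    [[0,0,-12],[0,0,0],0],
    [[0,0,-6],[0,0,0],0],
    [[0,0,-5],[0,0,0],0],
    [[0,0,-4],[0,0,0],0],
    [[0,0,-4],[0,0,0],0],
    [[0,0,-2],[0,0,0],0],
    [[0,0,-1],[0,0,0],0],
    [[0,0,-1],[0,0,0],0],
    [[0,0,0],[0,0,0],0],
    [[0,0,0],[0,0,0],0]
  ]
}}

```text
clock: 37.5
position: [0.4632, 0.3826, 0.156]
ee_rot: [0.999, 0.043, 0.0, -0.001]
ft_force: [-6.9, -6.3, 16.8]
grip_width: 0.004
```

{"name": "play_rows", "arguments": {
  "rows": [
    [[0,0,0],[0,0,0],0],
    [[0,0,0],[0,0,0],0],
    [[0,0,0],[0,0,0],0],
    [[0,0,0],[0,0,0],0]
  ]
}}

```text
clock: 38.0
position: [0.4632, 0.3826, 0.156]
ee_rot: [0.999, 0.043, 0.0, -0.001]
ft_force: [-6.7, -5.9, 16.4]
grip_width: 0.0
```

```bash
python3 - <<'E'
from h import *
o=readout.get_obs();print(o["position"],o["grip_width"]*85.4,o["ft_force"])
im=crop("side","s20.png",190,140,290,220,8)
E
```

```text
[0.46324318 0.38261532 0.15599742] 0.005050556003288583 [-6.73395099 -5.91320971 16.35921819]
```

View pics/s20.png

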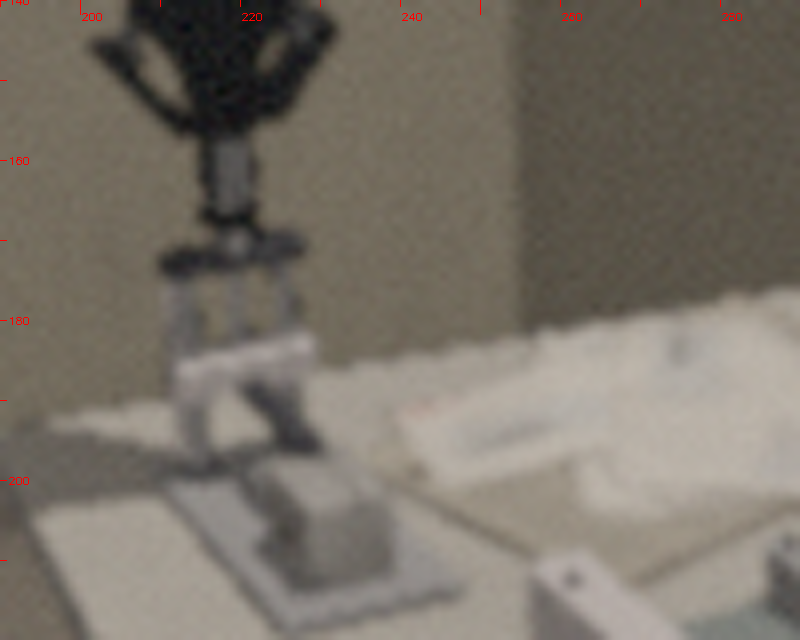

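Foot is firmly on the block (pad at 156 mm). Spring up, go back over the block, grip.

{"name": "play_rows", "arguments": {
  "rows": [
    [[0,0,10],[0,0,0],0],
    [[0,0,12],[0,0,0],0],
    [[0,0,14],[0,0,0],0],
    [[0,0,12],[0,0,0],0],
    [[2.5,-29.5,0],[0,0,0],70],
    [[2.5,-29.5,0],[0,0,0],70],
    [[2.5,-29.5,0],[0,0,0],70],
    [[2.5,-29.5,0],[0,0,0],70],
    [[0,0,0],[0,0,0],70],
    [[0,0,0],[0,0,0],70]
  ]
}}

```text
clock: 39.3
position: [0.473, 0.2648, 0.2026]
ee_rot: [0.999, 0.043, 0.0, -0.0]
ft_force: [-0.0, 0.9, -0.2]
grip_width: 0.816
```

```bash
python3 - <<'E'
from h import *
o=readout.get_obs();print(o["position"],o["grip_width"]*85.4,o["ft_force"])
im=crop("side","s21.png",190,140,290,220,6)
im=crop("top","t21.png",285,160,405,290,5)
E
```

```text
[0.47297996 0.26477651 0.20258058] 69.68729632254609 [-0.00752822  0.88806364 -0.21193208]
```

View pics/s21.png

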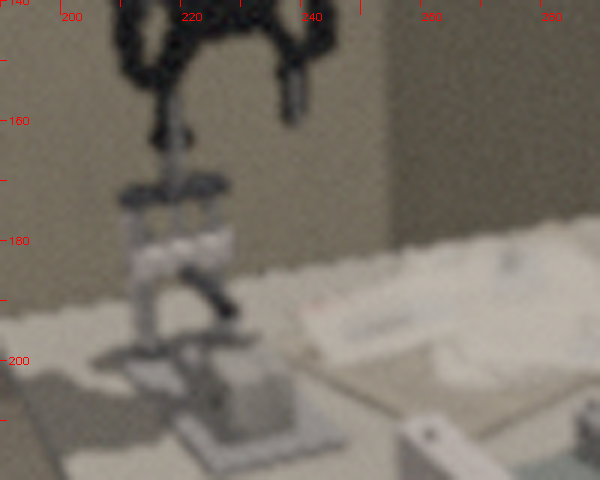

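View pics/t21.png

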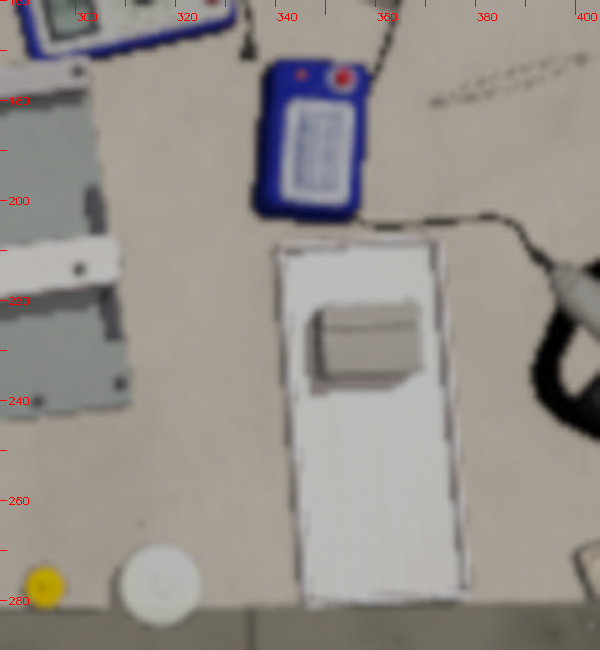

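Foot up, tray unmoved, block a upright in it at about (358,228). Now grip block c again.

{"name": "play_rows", "arguments": {
  "rows": [
    [[0,0,-40],[0,0,0],70],
    [[0,0,-40],[0,0,0],70],
    [[0,0,-40],[0,0,0],70],
    [[0,0,-35],[0,0,0],70],
    [[0,0,-15],[0,0,0],70],
    [[0,0,-8],[0,0,0],70],
    [[0,0,0],[0,0,0],30],
    [[0,0,0],[0,0,0],30],
    [[0,0,0],[0,0,0],30],
    [[0,0,0],[0,0,0],30]
  ],
  "force": 80
}}

```text
clock: 40.65
position: [0.4738, 0.2651, 0.0257]
ee_rot: [0.999, 0.043, 0.001, -0.001]
ft_force: [-1.0, -0.3, 7.1]
grip_width: 0.501
```

{"name": "play_rows", "arguments": {
  "rows": [
    [[0,0,5],[0,0,0],30],
    [[0.5,-5,0],[0,0,0],30],
    [[0.8,-9,0],[0,0,0],30],
    [[0.8,-9,0],[0,0,0],30],
    [[0.8,-9,0],[0,0,0],30],
    [[0.8,-9,0],[0,0,0],30],
    [[0.8,-9,0],[0,0,0],30],
    [[0.8,-9,0],[0,0,0],30],
    [[0.5,-6,0],[0,0,0],30],
    [[0,0,0],[0,0,0],30]
  ]
}}

```text
clock: 41.9
position: [0.479, 0.1991, 0.0295]
ee_rot: [0.999, 0.043, 0.0, -0.0]
ft_force: [-0.8, -0.2, -5.0]
grip_width: 0.502
```

{"name": "play_rows", "arguments": {
  "rows": [
    [[0,0,25],[0,0,0],30],
    [[0,0,35],[0,0,0],30],
    [[0,0,37],[0,0,0],30],
    [[-6,-40,0],[0,0,0],30],
    [[-6,-45,0],[0,0,-0.5],30],
    [[-6,-45,0],[0,0,-0.5],30],
    [[-6,-45,0],[0,0,-0.5],30],
    [[-6,-45,0],[0,0,-0.5],30],
    [[-6,-45,0],[0,0,-0.5],30],
    [[-6,-45,0],[0,0,0],30],
    [[-6,-45,0],[0,0,0],30],
    [[0,0,0],[0,0,0],30]
  ]
}}

```text
clock: 43.4
position: [0.4302, -0.1587, 0.1267]
ee_rot: [1.0, 0.019, 0.0, 0.0]
ft_force: [0.1, 1.2, -3.0]
grip_width: 0.504
```

```bash
python3 - <<'E'
from h import *
o=readout.get_obs();print(o["position"],o["grip_width"]*85.4,o["ft_force"],o["ee_rot"])
im=crop("side","s22.png",200,190,360,330,5)
im=crop("top","t22.png",295,190,405,290,6)
E
```

```text
[ 0.43020565 -0.15868248  0.12671229] 43.01587768012058 [ 0.10024567  1.15265269 -3.02925831] [9.99824324e-01 1.87376534e-02 3.20664329e-04 3.45146963e-04]
```

View pics/s22.png

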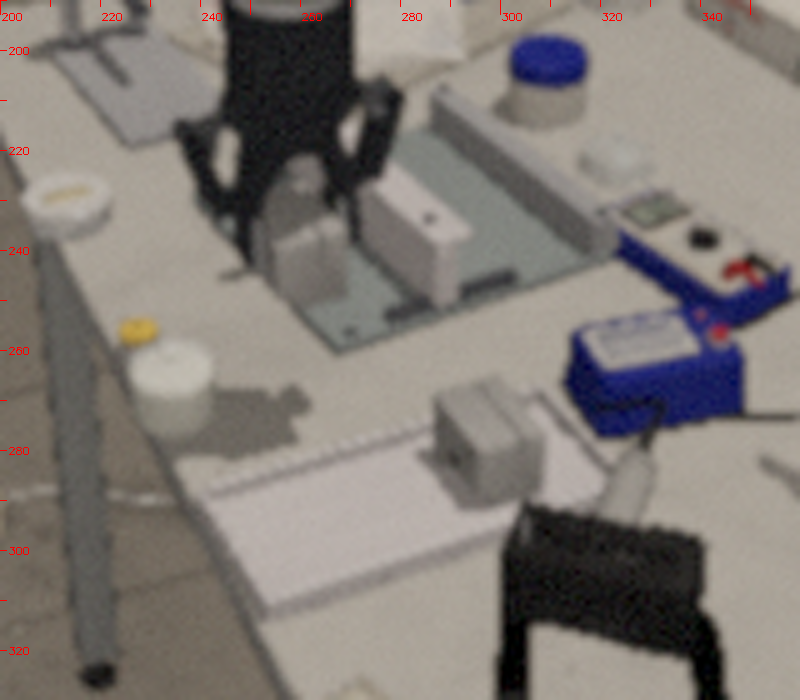

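View pics/t22.png

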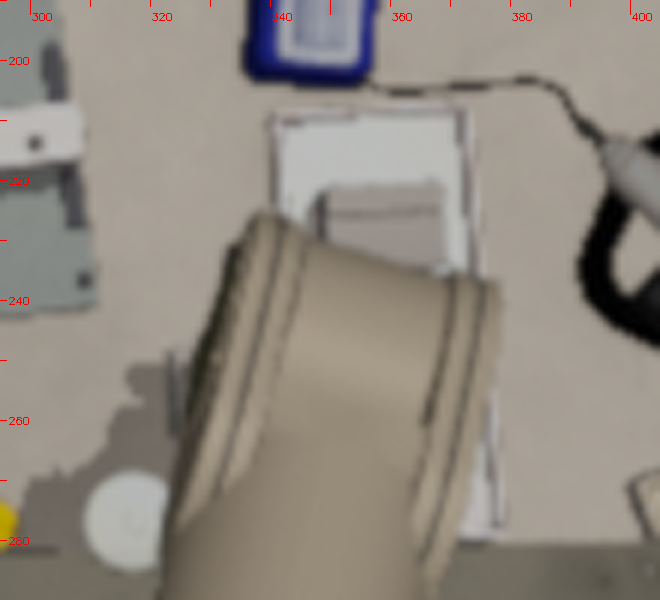

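{"name": "play_rows", "arguments": {
  "rows": [
    [[-6,-47,0],[0,0,0],30],
    [[-6,-47,0],[0,0,0],30],
    [[0,0,-30],[0,0,0],30],
    [[0,0,-30],[0,0,0],30],
    [[0,0,-25],[0,0,0],30],
    [[0,0,-12],[0,0,0],30],
    [[0,0,0],[0,0,0],30],
    [[0,0,0],[0,0,0],30]
  ]
}}

```text
clock: 44.5
position: [0.4196, -0.2495, 0.0303]
ee_rot: [1.0, 0.022, 0.001, 0.0]
ft_force: [-0.3, 0.2, -3.5]
grip_width: 0.505
```

```bash
python3 - <<'E'
from h import *
o=readout.get_obs();print(o["position"],o["grip_width"]*85.4,o["ft_force"],o["ee_rot"])
im=crop("side","s23.png",200,210,360,330,5)
E
```

```text
[ 0.41961903 -0.24947693  0.03028003] 43.13890993270624 [-0.31489679  0.20669292 -3.51172822] [9.99764383e-01 2.16960185e-02 6.71163379e-04 1.05270997e-04]
```

View pics/s23.png

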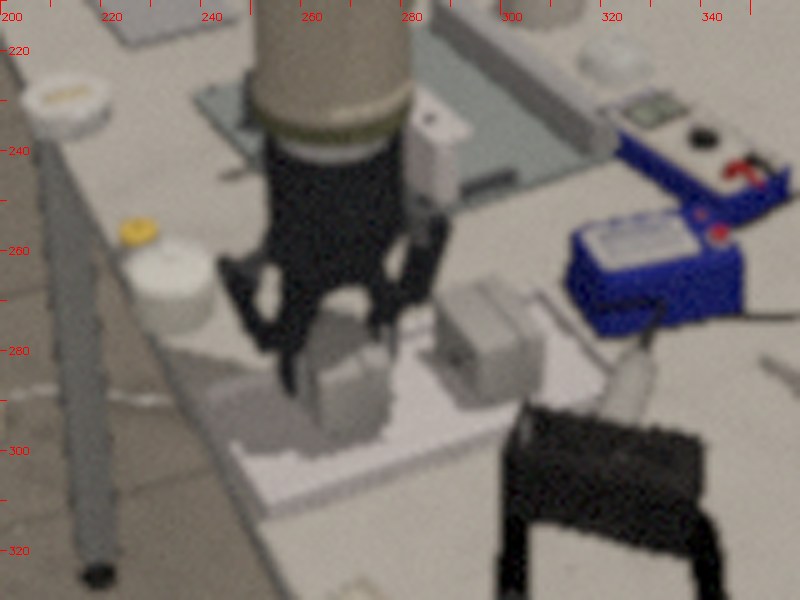

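{"name": "play_rows", "arguments": {
  "rows": [
    [[0,-3,-5],[0,0,0],30],
    [[0,0,-4],[0,0,0],30],
    [[0,0,-2],[0,0,0],30],
    [[0,0,0],[0,0,0],30]
  ]
}}

```text
clock: 45.05
position: [0.4189, -0.2526, 0.0196]
ee_rot: [1.0, 0.021, 0.0, -0.001]
ft_force: [-9.0, 7.4, 25.4]
grip_width: 0.498
```

{"name": "play_rows", "arguments": {
  "rows": [
    [[0,0,1],[0,0,0],62],
    [[0,0,0],[0,0,0],62],
    [[0,0,0],[0,0,0],62],
    [[0,0,10],[0,0,0],62],
    [[0,0,25],[0,0,0],62],
    [[0,0,35],[0,0,0],62],
    [[0,0,35],[0,0,0],62],
    [[0,0,25],[0,0,0],62]
  ]
}}

```text
clock: 46.05
position: [0.419, -0.2529, 0.1512]
ee_rot: [1.0, 0.021, 0.001, 0.0]
ft_force: [1.8, -0.3, 0.2]
grip_width: 0.727
```

{"name": "play_rows", "arguments": {
  "rows": [
    [[7,30,0],[0,0,0.5],0],
    [[7,32,0],[0,0,0.5],0],
    [[7,32,0],[0,0,0.5],0],
    [[8,32,0],[0,0,0.5],0],
    [[8,32,0],[0,0,0.5],0],
    [[8,32,0],[0,0,0.5],0],
    [[8,32,0],[0,0,0.5],0],
    [[8,32,0],[0,0,0.5],0],
    [[7,32,0],[0,0,0.5],0],
    [[7,32,0],[0,0,0],0],
    [[0,0,0],[0,0,0],0],
    [[0,0,0],[0,0,0],0]
  ]
}}

```text
clock: 47.55
position: [0.4939, 0.0651, 0.1495]
ee_rot: [0.998, 0.06, -0.0, 0.0]
ft_force: [-0.0, -0.1, -0.4]
grip_width: 0.001
```

```bash
python3 - <<'E'
from h import *
o=readout.get_obs();print(o["position"],o["grip_width"]*85.4,o["ft_force"],R.from_quat(o["ee_rot"]).as_matrix().round(3)[:2,0])
im=crop("side","s24.png",200,190,360,320,5)
im=crop("top","t24.png",225,160,385,290,5)
E
```

```text
[0.49385863 0.06507801 0.149505  ] 0.12186950827390103 [-0.03196826 -0.12994027 -0.41459728] [0.993 0.121]
```

View pics/s24.png

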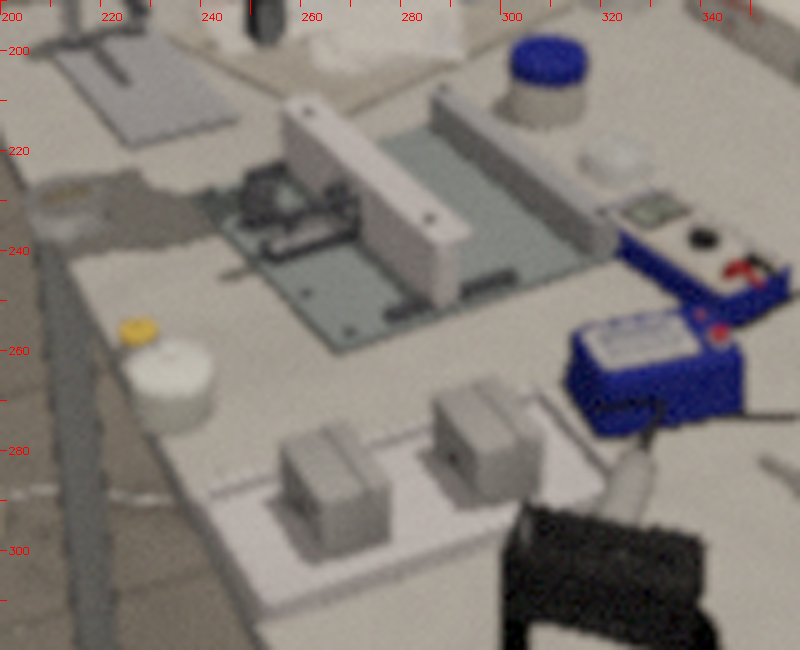

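View pics/t24.png

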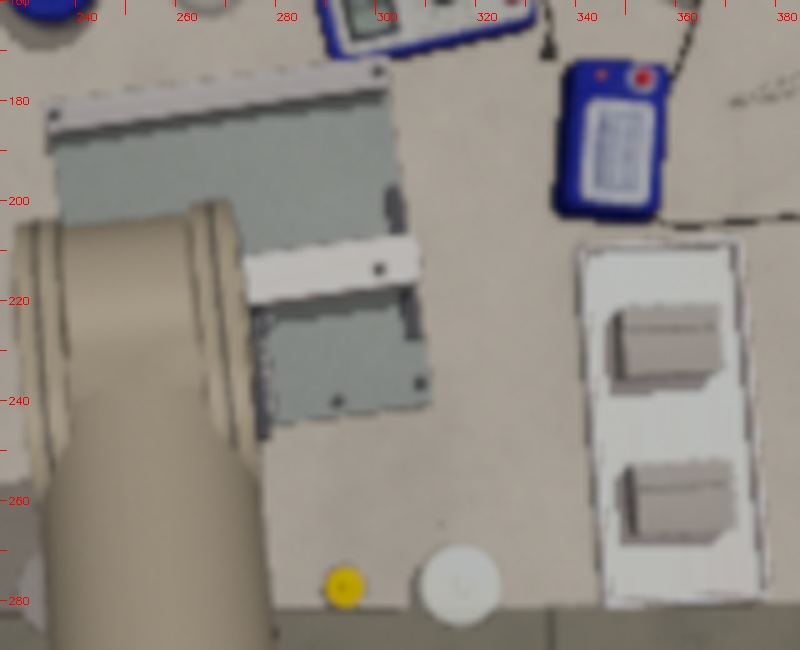

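{"name": "play_rows", "arguments": {
  "rows": [
    [[0,1,-30],[0,0,0],0],
    [[0,0,-35],[0,0,0],0],
    [[0,0,-28],[0,0,0],0],
    [[0,0,-12],[0,0,0],0],
    [[0,0,0],[0,0,0],0],
    [[6,0.7,0],[0,0,0],0],
    [[6,0.7,0],[0,0,0],0],
    [[6,0.7,0],[0,0,0],0],
    [[0,0,0],[0,0,0],0]
  ]
}}

```text
clock: 48.78
position: [0.5125, 0.0686, 0.0446]
ee_rot: [0.998, 0.061, 0.0, 0.0]
ft_force: [-0.3, -0.1, 0.5]
grip_width: -0.001
```

```bash
python3 - <<'E'
from h import *
o=readout.get_obs();print(o["position"],o["grip_width"]*85.4,o["ft_force"])
im=crop("side","s25.png",220,170,320,260,7)
E
```

```text
[0.51248939 0.0686418  0.04462452] -0.05338204018424382 [-0.27526173 -0.07173189  0.53037845]
```

View pics/s25.png

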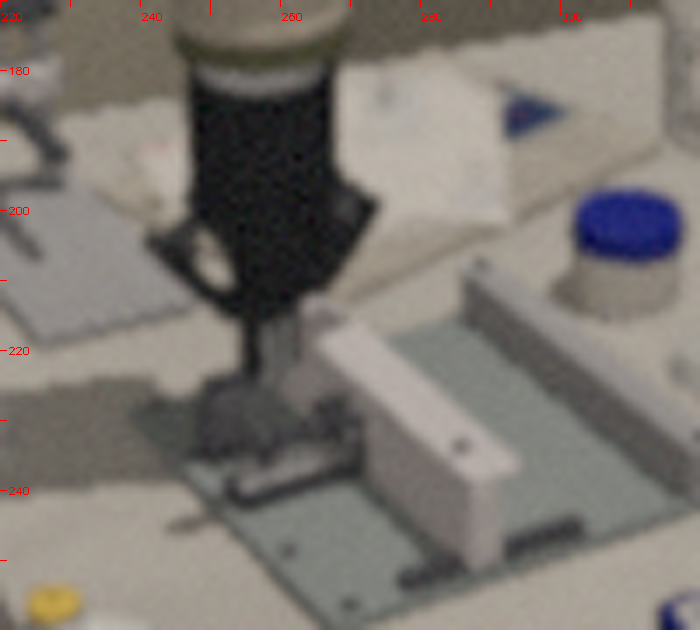

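{"name": "play_rows", "arguments": {
  "rows": [
    [[5,0.6,0],[0,0,0],0],
    [[5,0.6,0],[0,0,0],0],
    [[5,0.6,0],[0,0,0],0],
    [[5,0.6,0],[0,0,0],0],
    [[5,0.6,0],[0,0,0],0],
    [[5,0.6,0],[0,0,0],0],
    [[5,0.6,0],[0,0,0],0],
    [[5,0.6,0],[0,0,0],0],
    [[0,0,0],[0,0,0],0]
  ]
}}

```text
clock: 49.95
position: [0.5518, 0.0735, 0.0442]
ee_rot: [0.998, 0.061, -0.0, -0.0]
ft_force: [-2.2, 0.3, 0.9]
grip_width: 0.001
```

{"name": "play_rows", "arguments": {
  "rows": [
    [[4,0.5,0],[0,0,0],0],
    [[4,0.5,0],[0,0,0],0],
    [[3,0.4,0],[0,0,0],0],
    [[0,0,0],[0,0,0],0]
  ]
}}

```text
clock: 50.45
position: [0.5625, 0.0749, 0.0442]
ee_rot: [0.998, 0.061, -0.0, -0.0]
ft_force: [-3.2, 0.7, 1.4]
grip_width: -0.003
```

```bash
python3 - <<'E'
from h import *
o=readout.get_obs();print(o["position"],o["grip_width"]*85.4,o["ft_force"])
im=crop("side","s26.png",220,170,320,260,7)
im=crop("top","t26.png",225,165,325,255,7)
E
```

```text
[0.56250334 0.07489696 0.04417281] -0.2183018771301358 [-3.15351362  0.66119905  1.36267059]
```

View pics/t26.png

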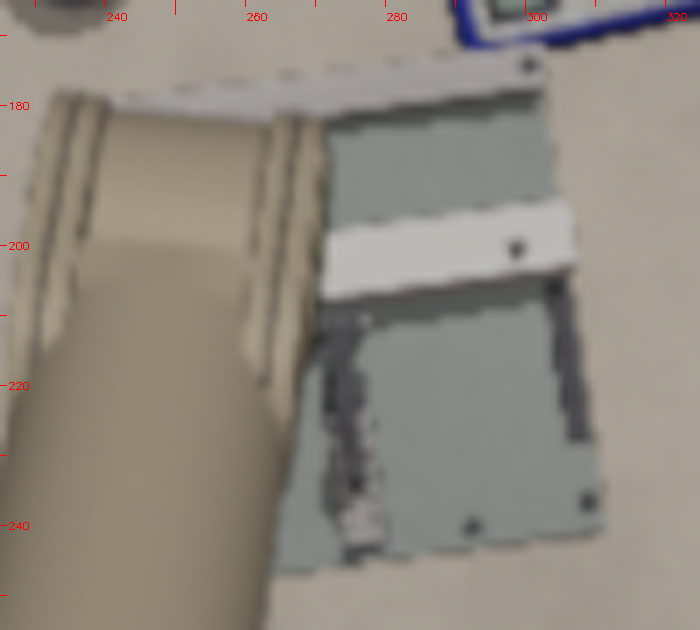

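{"name": "play_rows", "arguments": {
  "rows": [
    [[2,0.2,0],[0,0,0],0],
    [[2,0.2,0],[0,0,0],0],
    [[1,0.1,0],[0,0,0],0],
    [[0,0,0],[0,0,0],0]
  ]
}}

```text
clock: 51.05
position: [0.5673, 0.0755, 0.0442]
ee_rot: [0.998, 0.061, -0.001, -0.0]
ft_force: [-5.2, 0.6, 1.3]
grip_width: -0.003
```

{"name": "play_rows", "arguments": {
  "rows": [
    [[1,0.1,0],[0,0,0],0],
    [[1,0.1,0],[0,0,0],0],
    [[0,0,0],[0,0,0],0]
  ]
}}

```text
clock: 51.42
position: [0.5676, 0.0755, 0.044]
ee_rot: [0.998, 0.061, -0.003, -0.0]
ft_force: [-15.9, 0.1, 9.3]
grip_width: 0.001
```

{"name": "play_rows", "arguments": {
  "rows": [
    [[-5,-0.6,0],[0,0,0],0],
    [[-15,-2,0],[0,0,0],0],
    [[-15,-2,0],[0,0,0],0],
    [[0,0,25],[0,0,0],0],
    [[0,0,40],[0,0,0],0],
    [[0,0,40],[0,0,0],0],
    [[-20,40,0],[0,0,0],0],
    [[-20,50,0],[0,0,0],0],
    [[0,50,0],[0,0,0],0],
    [[0,0,20],[0,0,0],0],
    [[0,0,0],[0,0,0],0],
    [[0,0,0],[0,0,0],0]
  ]
}}

```text
clock: 52.92
position: [0.4952, 0.2102, 0.1691]
ee_rot: [0.998, 0.06, 0.0, -0.0]
ft_force: [-0.4, -0.1, -0.7]
grip_width: 0.002
```

```bash
python3 - <<'E'
from h import *
o=readout.get_obs();print(o["position"],o["grip_width"]*85.4,o["ft_force"])
im=crop("side","s27.png",190,150,340,310,5)
im=crop("top","t27.png",225,160,385,290,5);cv2.imwrite("pics/top27.png",im)
crop("top","t27b.png",225,165,325,255,8,im)
E
```

```text
[0.49515608 0.21024296 0.16914611] 0.18048647758178046 [-0.35468467 -0.12693529 -0.74308028]
```

View pics/s27.png

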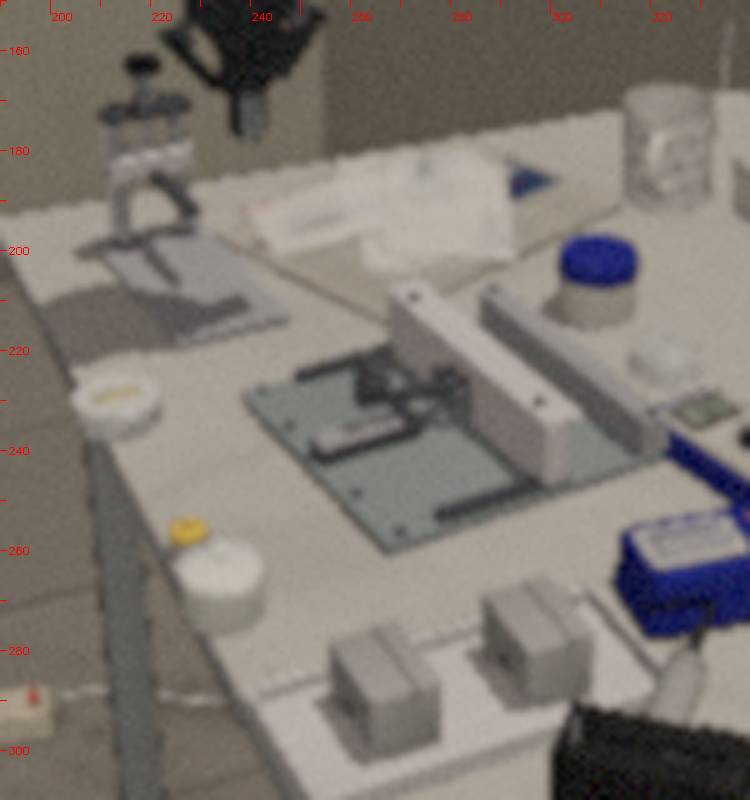

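View pics/t27b.png

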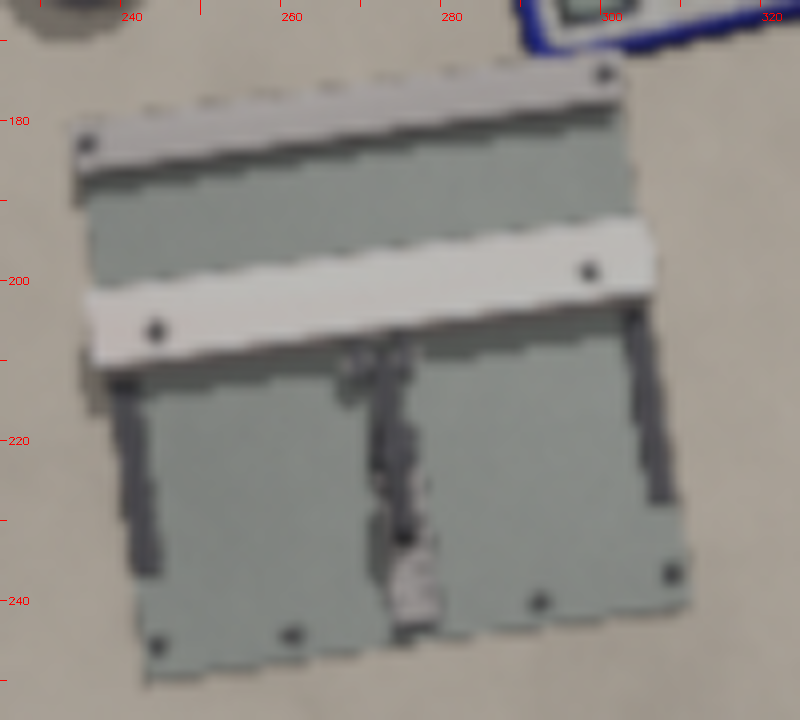

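View pics/top27.png

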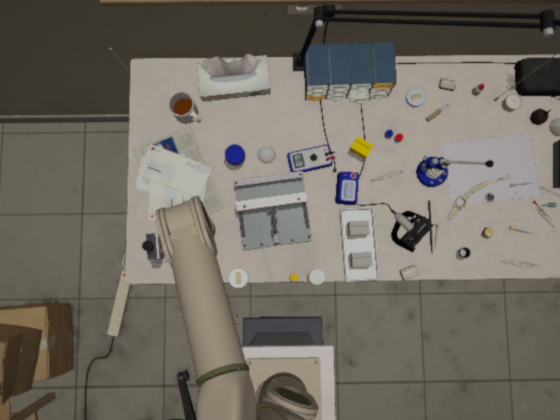

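```bash
python3 - <<'E'
from h import *
a=cv2.imread("pics/side0.png")[210:250,240:295];b=camera("side")[210:250,240:295]
cv2.imwrite("pics/cmp.png",cv2.resize(np.hstack([a,b]),None,fx=7,fy=7,interpolation=cv2.INTER_CUBIC))
t0=cv2.imread("pics/top0.png");t1=cv2.imread("pics/top27.png")
cv2.imwrite("pics/cmpt.png",cv2.resize(np.hstack([t0[195:255,255:300],t1[195:255,255:300]]),None,fx=8,fy=8,interpolation=cv2.INTER_CUBIC))
E
```

```text
(no output)
```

View pics/cmp.png

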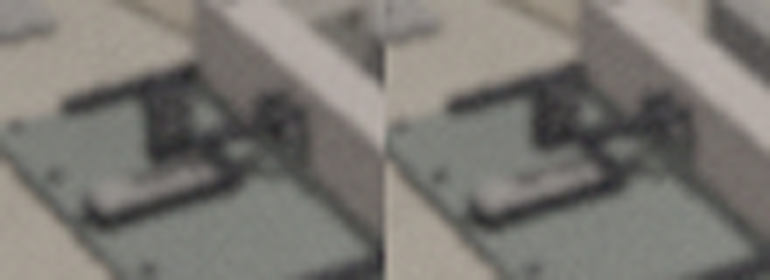

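View pics/cmpt.png

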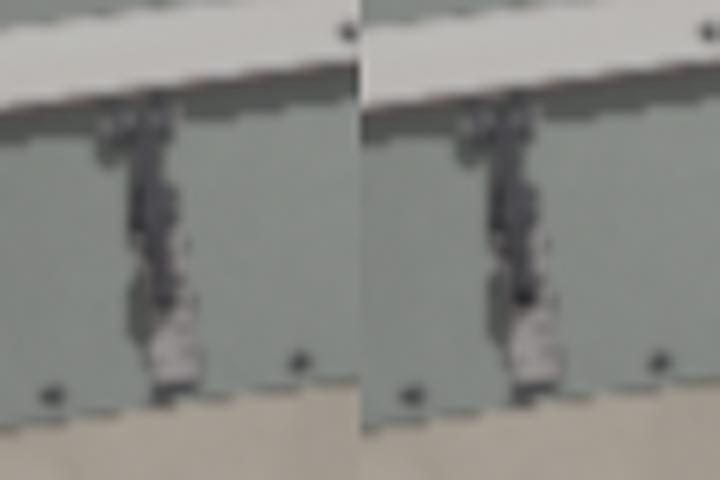

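```bash
python3 - <<'E'
from h import *
g=lambda im:cv2.cvtColor(im,cv2.COLOR_BGR2GRAY).astype(np.float32)
t0=g(cv2.imread("pics/top0.png"));t1=g(np.mean([camera("top").astype(float) for _ in range(4)],0).astype(np.uint8))
s0=g(cv2.imread("pics/side0.png"));im=np.mean([camera("side").astype(float) for _ in range(4)],0).astype(np.uint8);s1=g(im)
def sh(a,b,u0,v0,u1,v1):
    A=a[v0:v1,u0:u1];B=b[v0:v1,u0:u1]
    w=np.eye(2,3,dtype=np.float32)
    try:
        c,w=cv2.findTransformECC(A,B,w,cv2.MOTION_TRANSLATION,(3,100,1e-5),None,3)
        return c,w[:,2]
    except Exception as e: return str(e)[:60]
print("top bar R",sh(t0,t1,293,186,315,212)); print("top plate",sh(t0,t1,283,225,318,250))
print("top bar screwL",sh(t0,t1,230,196,250,216))
print("side tab",sh(s0,s1,255,217,270,236));print("side rack/plate",sh(s0,s1,240,234,275,262));print("side bar",sh(s0,s1,284,225,304,250))
E
```

```text
top bar R (0.9935030993748233, array([-0.00627793,  0.05029451], dtype=float32))
top plate (0.9998985597578105, array([-0.01195989,  0.00050892], dtype=float32))
top bar screwL (0.9815216657805643, array([0.07649745, 0.05425072], dtype=float32))
side tab (0.7981363000318992, array([ 0.5264295 , -0.45564777], dtype=float32))
side rack/plate (0.9978688453633118, array([-0.01159437,  0.00169651], dtype=float32))
side bar (0.9534035003512117, array([-0.00132   ,  0.38425827], dtype=float32))
```

{"name": "play_rows", "arguments": {
  "rows": [
    [[0,-46,0],[0,0,0],0],
    [[0,-46,0],[0,0,0],0],
    [[17,-46,0],[0,0,0],0],
    [[17,0,0],[0,0,0],0],
    [[0,0,-40],[0,0,0],0],
    [[0,0,-40],[0,0,0],0],
    [[0,0,-32],[0,0,0],0],
    [[0,0,-10],[0,0,0],0],
    [[0,0,0],[0,0,0],0],
    [[0,0,0],[0,0,0],0]
  ]
}}

```text
clock: 54.72
position: [0.5298, 0.0731, 0.0487]
ee_rot: [0.998, 0.061, 0.001, -0.0]
ft_force: [0.6, 0.4, -0.5]
grip_width: 0.0
```

{"name": "play_rows", "arguments": {
  "rows": [
    [[10,1.2,-4],[0,0,0],0],
    [[10,1.2,0],[0,0,0],0],
    [[10,1.2,0],[0,0,0],0],
    [[5,0.6,0],[0,0,0],0],
    [[2,0.2,0],[0,0,0],0],
    [[2,0.2,0],[0,0,0],0],
    [[1,0.1,0],[0,0,0],0],
    [[0,0,0],[0,0,0],0]
  ]
}}

```text
clock: 55.72
position: [0.5671, 0.0773, 0.0432]
ee_rot: [0.998, 0.061, -0.002, -0.0]
ft_force: [-7.8, 0.1, 6.0]
grip_width: 0.001
```

```bash
python3 - <<'E'
from h import *
o=readout.get_obs();print(o["position"],o["ft_force"])
a=cv2.imread("pics/side0.png")[210:250,240:295];b=camera("side")[210:250,240:295]
cv2.imwrite("pics/cmp2.png",cv2.resize(np.hstack([a,b]),None,fx=7,fy=7,interpolation=cv2.INTER_CUBIC))
E
```

```text
[0.56714868 0.07730147 0.04315848] [-7.80060338  0.11805428  6.01059351]
```

View pics/cmp2.png

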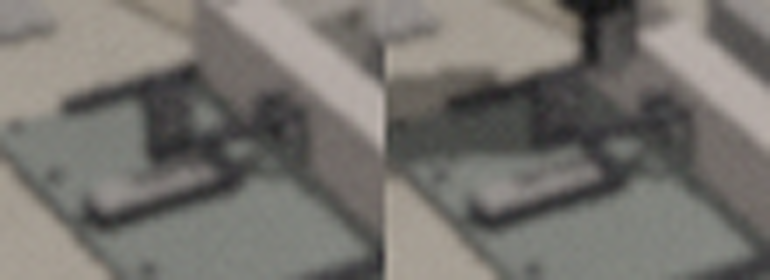

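{"name": "play_rows", "arguments": {
  "rows": [
    [[1,0.1,0],[0,0,0],0],
    [[1,0.1,0],[0,0,0],0],
    [[0,0,0],[0,0,0],0]
  ]
}}

```text
clock: 56.15
position: [0.5673, 0.0773, 0.043]
ee_rot: [0.998, 0.06, -0.004, -0.0]
ft_force: [-18.1, -1.7, 15.2]
grip_width: -0.003
```

{"name": "play_rows", "arguments": {
  "rows": [
    [[1,0.1,0],[0,0,0],0],
    [[0,0,0],[0,0,0],0],
    [[0,0,0],[0,0,0],0]
  ]
}}

```text
clock: 56.52
position: [0.5674, 0.0773, 0.0429]
ee_rot: [0.998, 0.06, -0.005, -0.001]
ft_force: [-23.9, -1.1, 20.1]
grip_width: -0.001
```

```bash
python3 - <<'E'
from h import *
o=readout.get_obs();print(o["position"],o["ft_force"])
a=cv2.imread("pics/side0.png")[210:250,240:295];b=camera("side")[210:250,240:295]
cv2.imwrite("pics/cmp3.png",cv2.resize(np.hstack([a,b]),None,fx=7,fy=7,interpolation=cv2.INTER_CUBIC))
E
```

```text
[0.56741619 0.07733224 0.0429355 ] [-23.9278253   -1.12342953  20.12335849]
```

View pics/cmp3.png

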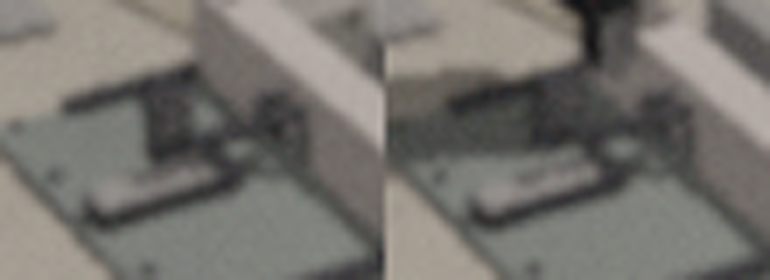

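{"name": "play_rows", "arguments": {
  "rows": [
    [[-5,-0.6,0],[0,0,0],0],
    [[-15,-2,0],[0,0,0],0],
    [[-17,-2,0],[0,0,0],0],
    [[0,0,25],[0,0,0],0],
    [[0,0,40],[0,0,0],0],
    [[0,0,40],[0,0,0],0],
    [[-20,40,0],[0,0,0],0],
    [[-20,50,0],[0,0,0],0],
    [[0,50,0],[0,0,0],0],
    [[0,0,20],[0,0,0],0],
    [[0,0,0],[0,0,0],0],
    [[0,0,0],[0,0,0],0]
  ]
}}

```text
clock: 58.08
position: [0.4949, 0.2126, 0.168]
ee_rot: [0.998, 0.06, -0.0, -0.0]
ft_force: [-0.2, 0.0, -0.5]
grip_width: 0.002
```

```bash
python3 - <<'E'
from h import *
o=readout.get_obs();print(o["position"],o["ft_force"])
a=cv2.imread("pics/side0.png");b=np.mean([camera("side").astype(float) for _ in range(5)],0).astype(np.uint8)
cv2.imwrite("pics/side28.png",b);cv2.imwrite("pics/top28.png",camera("top"))
cv2.imwrite("pics/cmp4.png",cv2.resize(np.hstack([a[214:242,252:284],b[214:242,252:284]]),None,fx=12,fy=12,interpolation=cv2.INTER_CUBIC))
# tab outline projections, clamp pose
c,s=np.cos(np.radians(6.95)),np.sin(np.radians(6.95))
def w(x,y,z): return [.585+(c*x-s*y)/1000,.0275+(s*x+c*y)/1000,z/1000]
ax=-8
for th in (0,.05,.1,.15,.2):
    P=[]
    for lx,lz in ((-76,2),(-50,2),(-50,36),(-76,36)):
        P.append(w(ax+lx*np.cos(th)+lz*np.sin(th),-5,40-lx*np.sin(th)+lz*np.cos(th)))
    print(th,proj("side",P).round(1).tolist())
E
```

```text
[0.49485324 0.21261803 0.16801976] [-0.22303663  0.04308752 -0.54000203]
0 [[261.0, 232.3], [267.7, 230.3], [267.5, 221.8], [260.8, 223.8]]
0.05 [[261.1, 231.3], [267.7, 229.7], [268.0, 221.1], [261.3, 222.7]]
0.1 [[261.1, 230.4], [267.8, 229.0], [268.5, 220.3], [261.8, 221.6]]
0.15 [[261.3, 229.4], [267.9, 228.4], [269.0, 219.6], [262.4, 220.5]]
0.2 [[261.4, 228.4], [268.0, 227.7], [269.6, 218.9], [263.0, 219.5]]
```

View pics/cmp4.png

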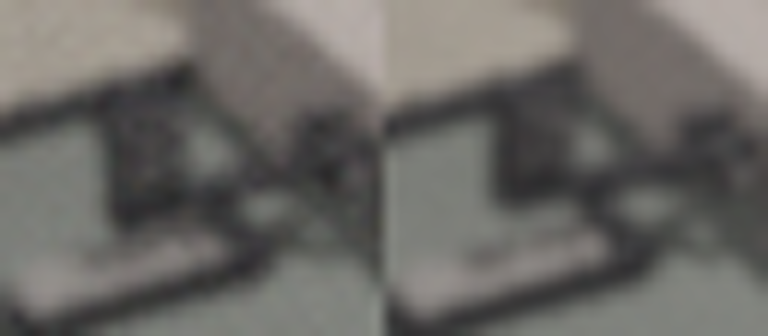

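{"name": "play_rows", "arguments": {
  "rows": [
    [[2,-20,0],[0,0,10],40],
    [[2,-20,0],[0,0,10],40],
    [[2,-20,0],[0,0,10],40],
    [[2,-20,0],[0,0,10],40],
    [[3,-20,0],[0,0,10],40],
    [[3,-20,0],[0,0,10],40],
    [[3,-20,0],[0,0,10],40],
    [[2,-20,0],[0,0,10],40],
    [[2,-20,0],[0,0,10],40],
    [[0,-13,0],[0,0,0],40],
    [[0,0,-40],[0,0,0],40],
    [[0,0,0],[0,0,0],40]
  ]
}}

```text
clock: 59.88
position: [0.5141, 0.0202, 0.1265]
ee_rot: [0.664, 0.747, -0.002, -0.001]
ft_force: [-0.2, 0.3, 0.6]
grip_width: 0.469
```

```bash
python3 - <<'E'
from h import *
o=readout.get_obs();print(o["position"],o["ft_force"],R.from_quat(o["ee_rot"]).as_matrix().round(3)[:2,0])
g=lambda f:cv2.cvtColor(cv2.imread(f),cv2.COLOR_BGR2GRAY).astype(np.float32)
a,b=g("pics/top0.png"),g("pics/top28.png")
for r in ((293,190,315,212),(236,198,300,214)):
    u0,v0,u1,v1=r
    print(cv2.findTransformECC(a[v0:v1,u0:u1],b[v0:v1,u0:u1],np.eye(2,3,dtype=np.float32),cv2.MOTION_TRANSLATION,(3,100,1e-5),None,3))
E
```

```text
[0.51408395 0.02016404 0.12653578] [-0.20785192  0.28778248  0.58036366] [-0.117  0.993]
(0.99773791106459, array([[1.        , 0.        , 0.01519202],
       [0.        , 1.        , 0.02461105]], dtype=float32))
(0.9984849219234582, array([[ 1.        ,  0.        ,  0.05635236],
       [ 0.        ,  1.        , -0.0048156 ]], dtype=float32))
```

{"name": "play_rows", "arguments": {
  "rows": [
    [[1,-0.5,-30],[0,0,0],40],
    [[0,0,-30],[0,0,0],40],
    [[0,0,-14],[0,0,0],40],
    [[0,0,0],[0,0,0],40],
    [[0,0,0],[0,0,0],5],
    [[0,0,0],[0,0,0],5],
    [[0,0,0],[0,0,0],5],
    [[0,0,0],[0,0,0],5]
  ],
  "force": 30
}}

```text
clock: 60.88
position: [0.5175, 0.02, 0.0554]
ee_rot: [0.663, 0.749, 0.001, 0.0]
ft_force: [-1.9, -0.1, 7.6]
grip_width: 0.107
```

{"name": "play_rows", "arguments": {
  "rows": [
    [[1.5,0.2,4.2],[-0.5,4,0],5],
    [[1.7,0.2,4.2],[-0.5,4,0],5],
    [[1.8,0.2,4],[-0.5,4,0],5],
    [[0,0,0],[0,0,0],5],
    [[0,0,0],[0,0,0],5]
  ]
}}

```text
clock: 61.5
position: [0.5218, 0.0205, 0.0674]
ee_rot: [0.659, 0.745, -0.079, -0.07]
ft_force: [-3.0, -0.0, 5.4]
grip_width: 0.11
```

```bash
python3 - <<'E'
from h import *
o=readout.get_obs();print(o["position"],o["ft_force"],o["grip_width"]*85.4)
crop("side","s29.png",235,190,305,260,8)
E
```

```text
[0.52177057 0.02045047 0.06742317] [-2.98440387 -0.04434344  5.41493507] 9.378189954900863
```

View pics/s29.png

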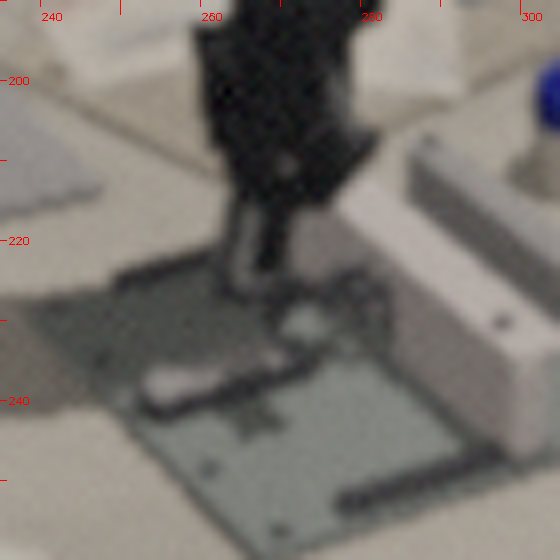

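{"name": "play_rows", "arguments": {
  "rows": [
    [[1.5,0.2,0],[0,0,0],5],
    [[1.5,0.2,0],[0,0,0],5],
    [[0,0,0],[0,0,0],5]
  ]
}}

```text
clock: 61.92
position: [0.522, 0.0205, 0.0676]
ee_rot: [0.659, 0.744, -0.081, -0.072]
ft_force: [-17.6, -0.4, 17.9]
grip_width: 0.111
```

{"name": "play_rows", "arguments": {
  "rows": [
    [[-1.8,-0.2,-4],[0.5,-4,0],5],
    [[-1.7,-0.2,-4.2],[0.5,-4,0],5],
    [[-1.5,-0.2,-4.2],[0.5,-4,0],5],
    [[0,0,0],[0,0,0],5]
  ]
}}

```text
clock: 62.42
position: [0.5173, 0.02, 0.0543]
ee_rot: [0.663, 0.749, -0.0, -0.001]
ft_force: [-10.6, -2.2, 4.8]
grip_width: 0.111
```

{"name": "play_rows", "arguments": {
  "rows": [
    [[-0.5,-0.1,-3],[0.4,-3,0],5],
    [[-0.4,0,-3],[0.4,-3,0],5],
    [[0,0,0],[0,0,0],5]
  ]
}}

```text
clock: 62.8
position: [0.5163, 0.0198, 0.0482]
ee_rot: [0.662, 0.748, 0.039, 0.033]
ft_force: [-12.6, -1.8, 10.7]
grip_width: 0.109
```

```bash
python3 - <<'E'
from h import *
o=readout.get_obs();print(o["position"],o["ft_force"],o["grip_width"]*85.4)
crop("side","s30.png",235,190,305,260,8)
E
```

```text
[0.51627428 0.01984755 0.04816851] [-12.58503834  -1.79370479  10.72509595] 9.283549115347423
```

View pics/s30.png

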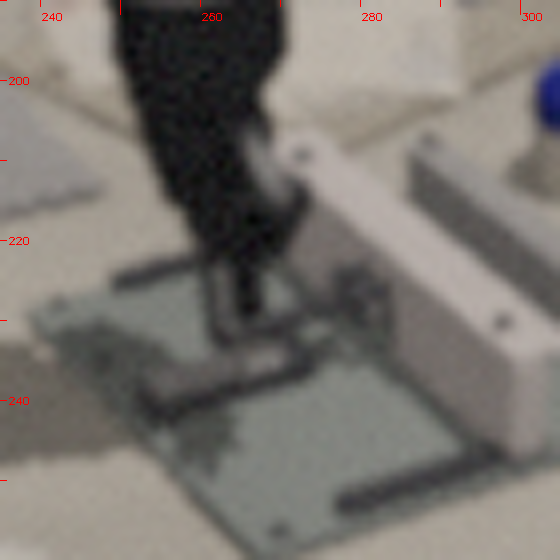

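{"name": "play_rows", "arguments": {
  "rows": [
    [[0,0,0],[0,0,0],40],
    [[0,0,0],[0,0,0],40],
    [[0,0,0],[0,0,0],40],
    [[-2,0,20],[0,0,0],40],
    [[-3,0,30],[0,0,0],40],
    [[0,0,40],[-0.8,6,0],40],
    [[-15,40,10],[0,0,0],40],
    [[0,50,0],[0,0,0],40],
    [[0,50,0],[0,0,0],40],
    [[0,40,0],[0,0,0],40],
    [[0,0,0],[0,0,0],40]
  ]
}}

```text
clock: 64.22
position: [0.4984, 0.2038, 0.1481]
ee_rot: [0.661, 0.751, 0.0, -0.0]
ft_force: [0.2, -0.5, -1.2]
grip_width: 0.469
```

```bash
python3 - <<'E'
from h import *
o=readout.get_obs();print(o["position"],o["ft_force"])
a=cv2.imread("pics/side0.png");b=np.mean([camera("side").astype(float) for _ in range(5)],0).astype(np.uint8)
cv2.imwrite("pics/side31.png",b);cv2.imwrite("pics/top31.png",camera("top"))
cv2.imwrite("pics/cmp5.png",cv2.resize(np.hstack([a[214:242,252:284],b[214:242,252:284]]),None,fx=12,fy=12,interpolation=cv2.INTER_CUBIC))
g=lambda f:cv2.cvtColor(cv2.imread(f),cv2.COLOR_BGR2GRAY).astype(np.float32)
a,b=g("pics/top0.png"),g("pics/top31.png")
for r in ((293,190,315,212),(236,198,300,214)):
    u0,v0,u1,v1=r
    print(cv2.findTransformECC(a[v0:v1,u0:u1],b[v0:v1,u0:u1],np.eye(2,3,dtype=np.float32),cv2.MOTION_TRANSLATION,(3,100,1e-5),None,3))
E
```

```text
[0.498379   0.20375317 0.14811974] [ 0.15337648 -0.47336982 -1.1750727 ]
(0.9976922248050658, array([[1.        , 0.        , 0.01166376],
       [0.        , 1.        , 0.01752514]], dtype=float32))
(0.9987274204306187, array([[1.        , 0.        , 0.05679298],
       [0.        , 1.        , 0.0178072 ]], dtype=float32))
```

View pics/cmp5.png

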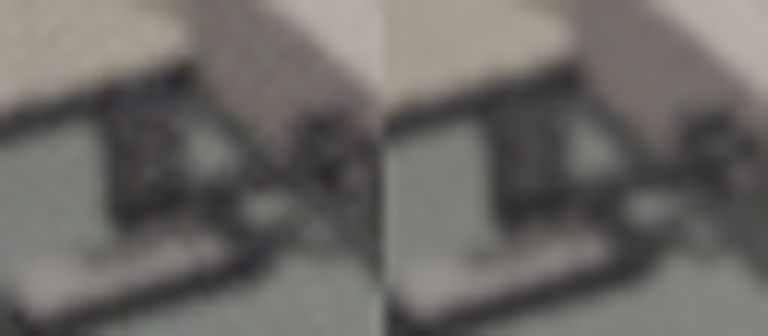

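View pics/top31.png

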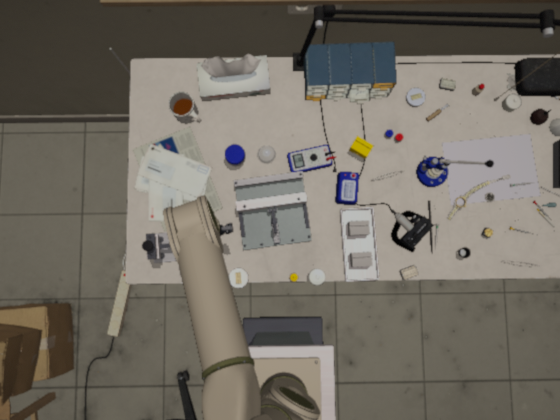

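View pics/side31.png

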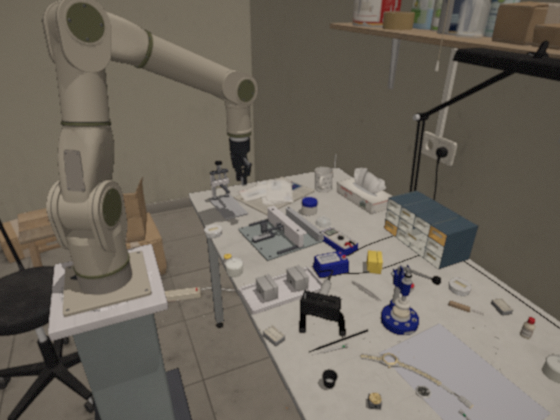

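```bash
python3 - <<'E'
from h import *
crop("top","t31.png",325,195,405,290,6,cv2.imread("pics/top31.png"))
g=lambda f:cv2.cvtColor(cv2.imread(f),cv2.COLOR_BGR2GRAY).astype(np.float32)
a,b,c=g("pics/side0.png"),g("pics/side31.png"),g("pics/side28.png")
for x in(b,c): print(np.abs(a-x)[222:234,257:268].mean())
E
```

```text
1.8636364
11.143939
```

View pics/t31.png

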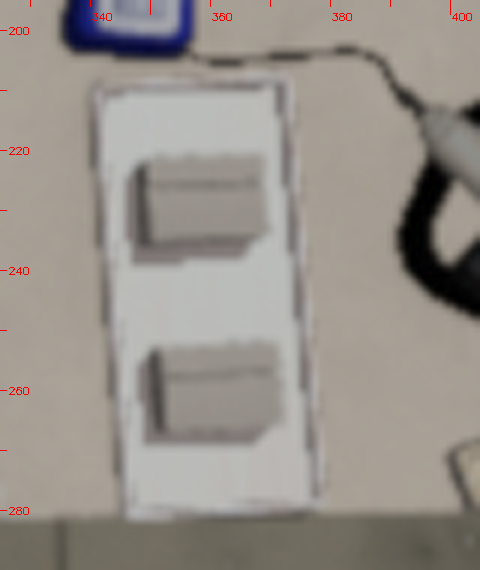

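The pawl matches its start picture (difference 1.9, against 11 while it was hung up). Both blocks stand centred in the tray and the bar is home, so I'm handing in.

```bash
python3 -c "
from workcell import manip
print(manip.hand_in())"
```

```text
the job is handed in; nothing more can be done
None
```

The job is done and handed in at about 65 s on the robot's clock; it reports no verdict.

**What I did:** I lifted the pawl and slid the bar back about 46 mm. Only the left and right blocks were present; the middle place was empty. I stood each block on the gauge table in turn, pressed the foot down on it, let it spring up, and set the block in the tray. Then I pushed the empty bar home.

**Last checks:**
- **Foot presses:** on both blocks the pad stopped at 156 mm, which is the expected 16 mm travel, with about 16 N held. The foot was up again afterwards.
- **Blocks and tray:** both blocks stand upright about 50 mm either side of the tray's middle, well inside it. The tray had not moved.
- **Clamp bar:** it matches its start position in the top view to about 0.1 mm.
- **Other items:** I saw no bystander or other bench item moved in the final pictures, but I did not measure them.

**What failed at first:** after the first push home the pawl hung up at roughly 0.1 rad, and pushing harder (about 24 N) did not seat it. I gripped its tab, lifted it, pressed the bar home by it and lowered it into the rack. In the last side picture the tab matches the start picture; I put the remaining angle at about 0.02 rad.

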